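# Centre-mark the empty hinge hole of the weight bin with an automatic punch

## Robot

A 6-joint arm with a two-finger parallel gripper is mounted at the origin on the work surface. World frame = base frame: x ahead of the robot, y to its left, z up, the work surface at z = 0. Lengths are in m, angles in rad, forces in N, time in s.
With the tool pointing down it reaches from about 0.375 to 0.9 m from the base axis. Payload 3.1 kg.
Tool frame: the origin (TCP) lies on the mounting face of the last link; the fingertips stand 182 mm ahead of it and the grasp point (between the pads) lies 164 mm ahead of it; z points along the fingers, x is the direction in which the jaws open and shut, and the axes are right-handed (so a half turn about z gives the same grasp; the last joint's range is limited). The gripper opens to 87 mm and grips with 3 to 60 N. Pads are 19 mm wide; open, the fingers measure 117 mm over their backs; the gripper's body (75 mm by 190 mm) begins 51 mm behind the grasp point.
Start: joints at [-1.349, 0.527, 1.433, -0, 1.181, -0.178], TCP at [0.244, -0.575, 0.405] pointing down, gripper open.
Joint ranges: [-3.08, 3.08], [-0.75, 2.2], [0.22, 2.44], [-1.43, 4.57], [0, 2.65], [-2.85, 2.85]. Speed limits (rad/s): [2.79, 2.79, 3.14, 3.14, 3.14, 3.14].

## Interface

Orientations are given as [roll, pitch, yaw] about the fixed x, y, z axes, in that order (R = Rz(yaw) Ry(pitch) Rx(roll)).
In Python, from plant import observe, cams, robot gives the robot as it stands.
- The arm moves only by the tool servo_tool, never from a script. Its arguments are lists of equal length, an entry for each row: "offset": the shift along the tool's x, y, z in mm, a list of three; "turn": the turn about the tool's z in rad; "fingers": the opening, from 0 (shut) to 1 (fully open). A call has 1 to 12 rows; each row shifts and turns the pose as measured when the row begins, along the tool's axes as they then stand; what a row does not reach is not made up. A row lasts 1/8 s, in which the tool goes at most 62.5 mm and 10.7 degrees, less where a joint would pass 70% of its speed; a pose out of reach is approached as far as the arm can. A call with a gripper value outside its range is refused whole. The fingers move at their own pace and stop on an object; the grip force is fixed at half the most. Time passes only in rows, so rows that do not move let the fingers close. It gives the time, the measured TCP pose, the force and the opening at its end, in the units of the state.
- observe(): the state, without advancing time (a new reading comes with each control period).
- cams.grab_frame(name): name is "scene" or "side" or "wrist"; returns a dict with "frame" (384x512x3 uint8, red, green, blue), "depth" (384x512 float32, m along the optical axis (not along the pixel's ray), 0 where there is no reading), "camera_matrix" (3x3 intrinsics, pixels), "eye" and "attitude" of the camera in the world. Camera axes: x right, y up, looking along -z (the intrinsics and any distortion apply to the point x, -y, -z); pixel columns grow to the right and rows downward; lengths in m; the calibration is good to about 2 mm. A picture is of the moment at which its call begins.
- robot.hand_in(): hands the job in, once; it reports no verdict.
The state is a dict: "time": time; "joint_positions": joint angles; "joint_vel": joint speeds; "joint_torque": joint torques, N m; "eef_pos": TCP position; "eef_rot": TCP orientation; "ft_force": force on the tool from outside, world axes, zero at the start; "wrist_torque": the same for the moment, N m; "grip_width": finger opening in m.
Only numpy, scipy, OpenCV 4.12 (cv2) and the standard library are available. Lean on these libraries where they do the work, as an engineer would, in place of code of your own. Each camera call takes 0.05 s, during which the arm holds its last target.

## Task

The weight bin's new hinge still lacks one screw, and its spot must be centre-marked for drilling. Take the automatic hinge punch out of its tool block, seat its tapered nose in the one empty screw hole of the hinge leaf on the bin's ledge, and with the punch upright press it straight down just until it snaps, without bearing down hard on the thin plastic ledge. Then stand the punch back in its block, all the way down, and leave the other tools where they lie.

Things in the scene. Friction and masses are not known exactly. Their poses are not given: they have to be found in the camera images.
- punch_grip (a point): Automatic hinge punch, a round steel hand tool standing upright in its tool block, 0.18 kg. This point is the centre of its dark knurled grip (17 mm across, from 47 mm below to 16 mm above this point). z runs along the punch to its red end cap, whose top is 38 mm above this point. The collar is 52 mm below.
- punch_collar (a point): Underside of the punch's collar (22 mm across), on its axis; it rests on the block. Below it a guide 14 mm across, 24 mm long, then the sprung nose, 11 mm across, tapering at 45 degrees to a 6 mm flat end. The nose screws in and out: its end is 44 to 60 mm below this point. Pushed in, it resists with 3 N, rising to 14 N at 6 mm; there it snaps, dropping to about 5 N; solid at 8 mm.
- hole_mouth (a point): Centre of the mouth of the one empty screw hole in the steel hinge leaf on the blue bin's ledge, level with the leaf's top face, 123.5 mm above the counter; z up. Countersunk at 45 degrees: 12 mm across at the top, 5 mm at the bottom, 3.5 mm deep. The punch's nose centres itself in it, its end then 3 mm below this point.
- hinge_leaf (a point): Middle of the top face of the steel hinge leaf (26 x 110 mm, its length along y; z up). Its three holes are 36 mm apart along y; two hold brass screws, the empty one may be any. It lies on the ledge of the fixed blue plastic bin (120 mm high), which extends 24 mm to -x, 196 mm to +x and 100 mm to either y side of here; nothing on it is over 135 mm high. The ledge is thin: keep pushes under 17 N.
- bore (a point): Centre of the mouth of the punch's bore, in the top face of the fixed black tool block with a yellow band (70 x 50 mm, 66 mm high); z up. The bore is 17 mm across and 62 mm deep.
- gauge_center (a point): Middle of the chrome dial tyre gauge lying on the counter, about 147 mm long, 52 mm wide and 24 mm high.
- valve_tool_center (a point): Middle of the orange valve tool lying on the counter, about 132 mm long and 20 mm high.
- remover_center (a point): Middle of the steel wheel weight remover with its black grip, lying on the counter, about 240 mm long and 18 mm high.
Mind the look-alikes: they are no part of the job. Of the things that look like the part that bears bore, the middle-sized one is meant.

How it is judged:
By the outcome, as a careful person would: the job done as asked, in the order asked, and still so for the second after the job is handed in, with the robot touching nothing.
It also fails if it takes over 51 s, if anything falls off the work surface, if the arm or the gripper's body presses on something with over 40 N, if the wrist force passes 120 N, or if a joint passes its speed limit or range.

## Working session

There is one attempt and no reset: what is moved stays moved. The work goes in short steps, Python scripts to look and compute and a tool call to move; the robot and the scene stay as the last step left them, time stands still between calls to the robot, and variables do not carry over. Pictures are saved under pics/ and viewed, and the job is handed in when it is done.

Besides the shell and the picture viewer there is one more tool, called after "Emit:" as name(argument=value, ...), one argument or row to a line, values as JSON. servo_tool: Moves the arm, as the interface text tells. Its arguments: {"type":"object","properties":{"offset":{"type":"array","items":{"type":"array","items":{"type":"number"}}},"turn":{"type":"array","items":{"type":"number"}},"fingers":{"type":"array","items":{"type":"number"}}},"required":["offset","turn","fingers"]}

```bash
ls; mkdir -p pics; cat > h.py <<'E'
import numpy as np, cv2, pickle
def save(n,f): cv2.imwrite(f'pics/{n}.png',cv2.cvtColor(f,cv2.COLOR_RGB2BGR))
E
python3 - <<'E'
from h import *
from plant import observe,cams,robot
for n in ['scene','side','wrist']:
    d=cams.grab_frame(n); pickle.dump(d,open(f'{n}0.pkl','wb')); save(n+'0',d['frame'])
    print(n,{k:v for k,v in d.items() if k not in('frame','depth')})
print(observe())
E
```

```text
pics
scene {'camera_matrix': array([[391.65190148,   0.        , 253.33515879],
       [  0.        , 391.65190148, 190.36318678],
       [  0.        ,   0.        ,   1.        ]]), 'eye': array([ 0.92778635, -0.06173942,  0.84719168]), 'attitude': array([0.51219587, 0.00938633, 1.25912541])}
side {'camera_matrix': array([[358.04347319,   0.        , 255.84971792],
       [  0.        , 358.04347319, 195.30291346],
       [  0.        ,   0.        ,   1.        ]]), 'eye': array([0.15222182, 0.59684821, 0.63010385]), 'attitude': array([ 0.8911174 ,  0.01042077, -2.55344499])}
wrist {'camera_matrix': array([[305.91903985,   0.        , 253.79022687],
       [  0.        , 305.91903985, 190.26562161],
       [  0.        ,   0.        ,   1.        ]]), 'eye': array([ 0.32009406, -0.54134939,  0.38324745]), 'attitude': array([-0.30912848,  0.00127088, -1.17024246])}
{'time': 0.15, 'joint_positions': array([-1.34848764e+00,  5.28257940e-01,  1.43362692e+00,  2.06443646e-06,
        1.18138565e+00, -1.78468956e-01]), 'joint_vel': array([ 0.00097924, -0.00099112, -0.00512488, -0.00140948, -0.00097772,
        0.00046629]), 'joint_torque': array([ 6.03329609e-04, -4.40431523e+01, -1.76842064e+01,  6.32696436e-02,
        5.52266696e-02, -1.04765672e-04]), 'eef_pos': array([ 0.24381942, -0.57518977,  0.40398688]), 'eef_rot': array([-3.14129292e+00,  1.65086238e-03, -1.17001922e+00]), 'ft_force': array([ 0.05077728, -0.66432828,  0.82716501]), 'wrist_torque': array([-0.0178245 ,  0.00016241, -0.01148457]), 'grip_width': 0.08711678329243659}
```

View pics/scene0.png

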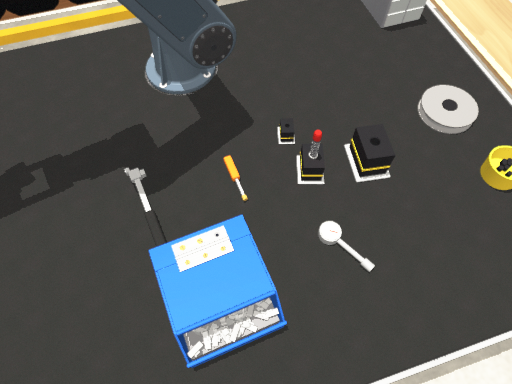

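View pics/side0.png

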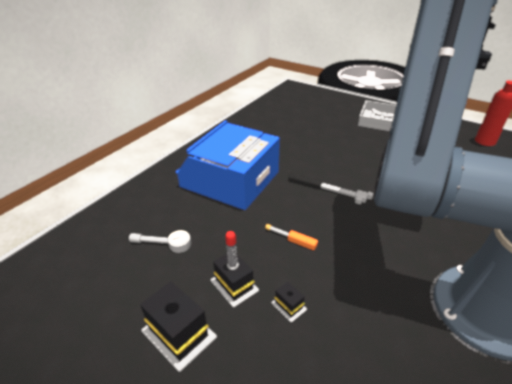

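View pics/wrist0.png

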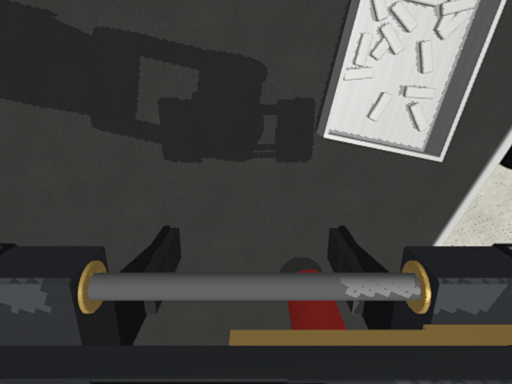

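```bash
cat >> h.py <<'E'
from scipy.spatial.transform import Rotation as Ro
def load(n): return pickle.load(open(n+'.pkl','rb'))
def pix(d,p):
    R=Ro.from_euler('xyz',d['attitude']).as_matrix(); c=R.T@(np.asarray(p,float)-d['eye']); K=d['camera_matrix']
    return K[0,0]*c[0]/-c[2]+K[0,2], K[1,1]*-c[1]/-c[2]+K[1,2]
def ray(d,u,v):
    K=d['camera_matrix'];R=Ro.from_euler('xyz',d['attitude']).as_matrix()
    return R@np.array([(u-K[0,2])/K[0,0],-(v-K[1,2])/K[1,1],-1.])
def onz(d,u,v,z):
    r=ray(d,u,v); return d['eye']+r*(z-d['eye'][2])/r[2]
def dep(d,u,v): return d['eye']+ray(d,u,v)*d['depth'][int(round(v)),int(round(u))]
def tri(a,pa,b,pb):
    A=[];B=[]
    for d,p in((a,pa),(b,pb)):
        r=ray(d,*p); r/=np.linalg.norm(r); P=np.eye(3)-np.outer(r,r); A.append(P);B.append(P@d['eye'])
    x=np.linalg.lstsq(np.vstack(A),np.hstack(B),rcond=None)[0]; return x
def crop(d,n,u0,v0,u1,v1,s): save(n,cv2.resize(d['frame'][v0:v1,u0:u1],None,fx=s,fy=s,interpolation=cv2.INTER_CUBIC))
E
python3 - <<'E'
from h import *
s=load('scene0');w=load('side0')
crop(s,'c1',165,215,245,275,8); crop(s,'c2',270,110,400,190,6); crop(w,'c3',220,125,285,195,8);crop(w,'c4',200,225,270,310,7)
for p in[(317,134),(312,165),(375,142),(287,123),(217,235),(185,262),(205,254),(223,247)]: print(p,dep(s,*p),onz(s,*p,.1235))
E
```

```text
(317, 134) [0.46385816 0.22808574 0.15550614] [0.44239096 0.24149673 0.1235    ]
(312, 165) [0.48480042 0.21951509 0.06538655] [0.51772863 0.19860876 0.1235    ]
(375, 142) [0.47366159 0.38828297 0.07059206] [0.50460006 0.35762398 0.1235    ]
(287, 123) [0.33001004 0.21517427 0.04195795] [0.39054389 0.18713259 0.1235    ]
(217, 235) [ 0.61151811 -0.0435064   0.12007062] [ 0.61300976 -0.04359239  0.1235    ]
(185, 262) [ 0.65053798 -0.11648671  0.13004659] [ 0.64800707 -0.11698649  0.1235    ]
(205, 254) [ 0.64739394 -0.07613079  0.13154759] [ 0.64424086 -0.07629262  0.1235    ]
(223, 247) [ 0.64466994 -0.03935177  0.13229388] [ 0.64118736 -0.03907638  0.1235    ]
```

View pics/c1.png

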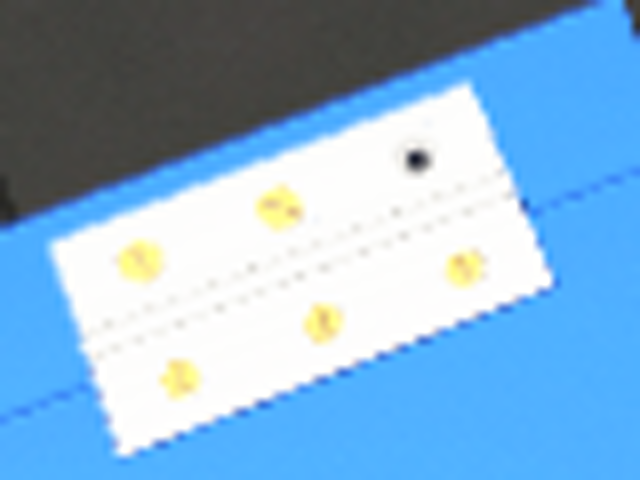

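View pics/c2.png

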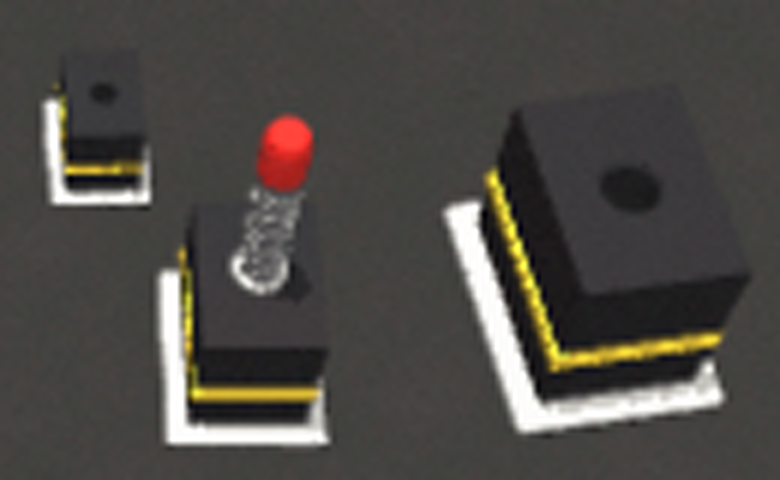

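View pics/c3.png

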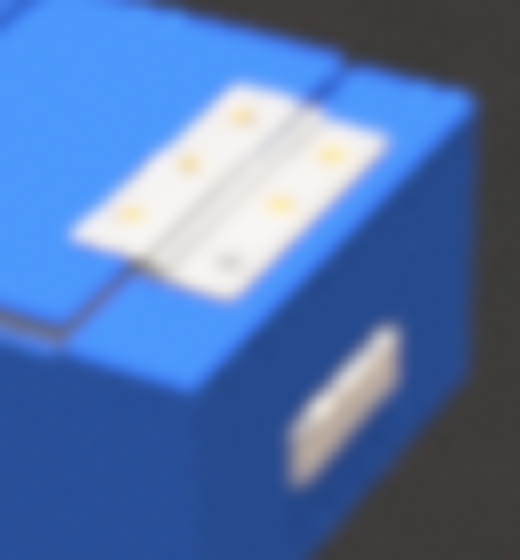

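View pics/c4.png

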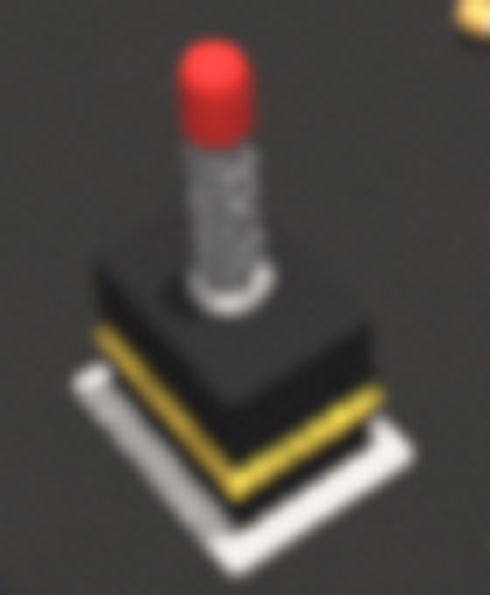

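```bash
python3 - <<'E'
from h import *
s=load('scene0');w=load('side0')
def red(d,n,box):
    h=cv2.cvtColor(d['frame'],cv2.COLOR_RGB2HSV); m=(((h[...,0]<8)|(h[...,0]>172))&(h[...,1]>150)&(h[...,2]>90)).astype(np.uint8)
    u0,v0,u1,v1=box; mm=np.zeros_like(m); mm[v0:v1,u0:u1]=m[v0:v1,u0:u1]
    y,x=np.nonzero(mm); print(n,len(x),x.min(),x.max(),y.min(),y.max()); return x.mean(),y.mean()
a=red(s,'s',(300,115,335,160)); b=red(w,'w',(215,225,245,255)); print(a,b)
X=tri(s,a,w,b);print('cap',X,pix(s,X),pix(w,X))
hs=(216.56,234.56); hw=(220+(230+.5)/8-.5,125+(261+.5)/8-.5)
X=tri(s,hs,w,hw);print('hole',X,pix(s,X),hs,pix(w,X),hw,onz(s,*hs,.1205),onz(w,*hw,.1215))
for n,(u,v) in dict(a=(195,208),b=(325,207),c=(325,345),d=(195,347)).items():
    p=((u+.5)/6-.5+270,(v+.5)/6-.5+110); print(n,onz(s,*p,.066))
for n,(u,v) in dict(ring=(262,262)).items():
    p=((u+.5)/6-.5+270,(v+.5)/6-.5+110); print(n,onz(s,*p,.068))
for n,(u,v) in dict(ring=(230,285)).items():
    p=((u+.5)/7-.5+200,(v+.5)/7-.5+225); print(n,onz(w,*p,.068))
E
```

```text
s 92 313 321 129 141
w 134 225 235 231 245
(np.float64(317.0978260869565), np.float64(135.09782608695653)) (np.float64(230.32089552238807), np.float64(237.83582089552237))
cap [0.45943685 0.23180245 0.1444861 ] (np.float64(317.13471823564737), np.float64(135.11394943542538)) (np.float64(230.36677958135286), np.float64(237.82261025230557))
hole [ 0.61042005 -0.04445735  0.12116757] (np.float64(216.34788541552967), np.float64(234.43909276107416)) (216.56, 234.56) (np.float64(248.1369471331626), np.float64(157.2536698756037)) (248.3125, 157.1875) [ 0.61051284 -0.0441057   0.1205    ] [ 0.60991574 -0.04454583  0.1215    ]
a [0.4214214  0.21902658 0.066     ]
b [0.43752829 0.26947444 0.066     ]
c [0.4992525  0.24341913 0.066     ]
d [0.48415356 0.19451179 0.066     ]
ring [0.4559441  0.23409674 0.068     ]
ring [0.45823417 0.23351897 0.068     ]
```

Emit:
servo_tool(
  offset=[
    [-20, -45.5, 0],
    [-20, -45.5, 0],
    [-20, -45.5, 0],
    [-20, -45.5, 0],
    [-20, -45.5, 0],
    [-20, -45.5, 0],
    [-20, -45.5, 0],
    [-20, -45.5, 0],
    [-20, -45.5, 0],
  ],
  turn=[0, 0, 0, 0, 0, 0, 0, 0, 0],
  fingers=[1, 1, 1, 1, 1, 1, 1, 1, 1],
)

```text
time: 1.27
eef_pos: [0.5578, -0.2442, 0.4014]
eef_rot: [3.141, 0.003, -1.179]
ft_force: [-0.1, -0.5, -0.4]
grip_width: 0.0871
```

Emit:
servo_tool(
  offset=[
    [-48, -9, 0],
    [-48, -9, 0],
    [-48, -9, 0],
    [-48, -9, 0],
    [-48, -9, 0],
    [-48, -9, 0],
    [-48, -9, 0],
    [-48, -9, 0],
    [-48, -9, 0],
    [-46, -9, 0],
    [0, 0, 0],
  ],
  turn=[0, 0, 0, 0, 0, 0, 0, 0, 0, 0, 0],
  fingers=[1, 1, 1, 1, 1, 1, 1, 1, 1, 1, 1],
)

```text
time: 2.65
eef_pos: [0.4551, 0.2492, 0.4004]
eef_rot: [3.141, 0.004, -1.174]
ft_force: [0.4, -0.3, -0.2]
grip_width: 0.0867
```

```bash
python3 - <<'E'
from h import *
from plant import observe,cams,robot
for n in ['wrist','side']:
    d=cams.grab_frame(n); pickle.dump(d,open(f'{n}1.pkl','wb')); save(n+'1',d['frame'])
o=observe();print(o['eef_pos'],o['eef_rot'],o['joint_positions'])
E
```

```text
[0.45596131 0.24690602 0.40035591] [ 3.14087940e+00  2.76423462e-03 -1.17723162e+00] [0.27990982 0.39075484 1.70221212 0.00307352 1.04964987 1.45560886]
```

View pics/wrist1.png

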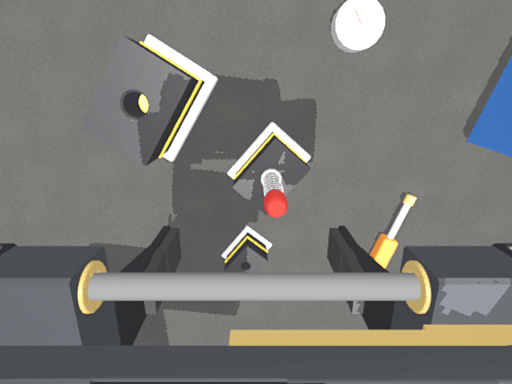

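```bash
python3 - <<'E'
from h import *
d=load('wrist1')
crop(d,'c5',220,110,330,230,6)
h=cv2.cvtColor(d['frame'],cv2.COLOR_RGB2HSV); m=(((h[...,0]<8)|(h[...,0]>172))&(h[...,1]>150)&(h[...,2]>90)).astype(np.uint8)
y,x=np.nonzero(m[150:230]); print(x.mean(),y.mean()+150,x.min(),x.max(),y.min()+150,y.max()+150)
print(onz(d,x.mean(),y.mean()+150,.147),d['eye'])
print(onz(d,276,203,.156))
E
```

```text
275.2156862745098 203.26078431372548 264 287 190 216
[0.45908022 0.23434748 0.147     ] [0.53152828 0.28271599 0.37975944]
[0.46231534 0.23574287 0.156     ]
```

View pics/c5.png

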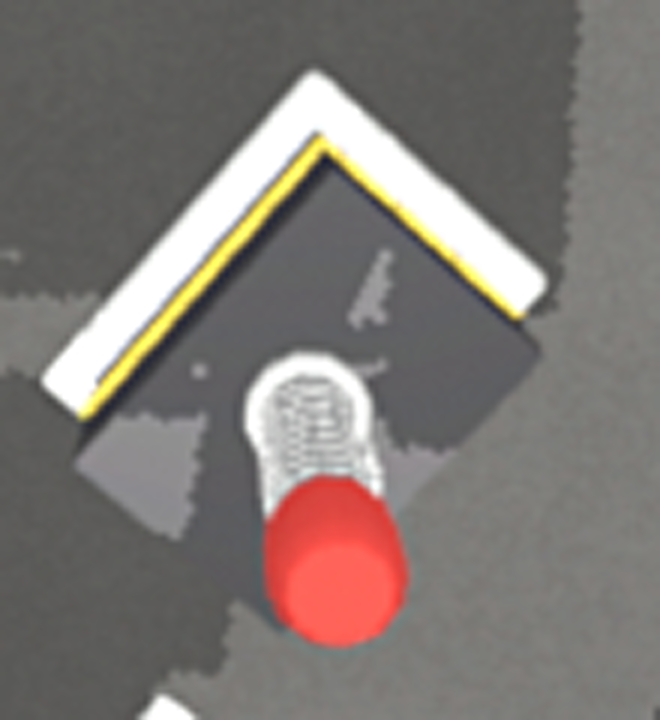

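```bash
python3 - <<'E'
from h import *
d=load('wrist1')
print(onz(d,276.25,208.75,.156),onz(d,270.9,178.75,.071),onz(d,270.9,178.75,.067))
w=load('side1');h=cv2.cvtColor(w['frame'],cv2.COLOR_RGB2HSV); m=(((h[...,0]<8)|(h[...,0]>172))&(h[...,1]>150)&(h[...,2]>90)).astype(np.uint8)[225:255,215:245]
E
```

```text
[0.45801363 0.23361418 0.156     ] [0.45864205 0.23380744 0.071     ] [0.45769781 0.23317382 0.067     ]
```

Emit:
servo_tool(
  offset=[
    [13.7, 2.8, 0],
    [0, 0, 20],
    [0, 0, 35],
    [0, 0, 35],
    [0, 0, 0],
  ],
  turn=[0, 0, 0, 0, 0],
  fingers=[1, 1, 1, 1, 1],
)

```text
time: 3.38
eef_pos: [0.4622, 0.2235, 0.3093]
eef_rot: [-3.14, -0.0, -1.188]
ft_force: [-0.2, -0.5, 0.2]
grip_width: 0.0869
```

Emit:
servo_tool(
  offset=[
    [0, 0, 0],
    [-10, 0, 13],
    [0, 0, 13],
    [0, 0, 0],
    [0, 0, 0],
  ],
  turn=[0, 0.01, 0, 0, 0],
  fingers=[1, 1, 1, 1, 1],
)

```text
time: 4.0
eef_pos: [0.4603, 0.2322, 0.285]
eef_rot: [-3.134, -0.001, -1.201]
ft_force: [0.5, -0.9, 0.4]
grip_width: 0.0874
```

```bash
cat > g.py <<'E'
import sys
from h import *
from plant import observe,cams,robot
def ob(k=1):
    o=observe(); R=Ro.from_euler('xyz',o['eef_rot']).as_matrix()
    print('t',o['time'],'p',o['eef_pos'].round(4),'rot',o['eef_rot'].round(4),'grasp',(o['eef_pos']+R[:,2]*.164).round(4),'f',o['ft_force'].round(2),'tq',o['wrist_torque'].round(3),'w',o['grip_width'].round(4)); return o,R
def cam(n,k):
    d=cams.grab_frame(n); pickle.dump(d,open(f'{n}{k}.pkl','wb')); save(f'{n}{k}',d['frame']); return d
E
python3 - <<'E'
from g import *
o,R=ob(); cam('side',2);o,R=ob(); cam('wrist',2); o,R=ob()
t=np.array([.4585,.2335,.119]); print('tool delta mm',R.T@(t-(o['eef_pos']+R[:,2]*.164))*1e3)
E
```

```text
Traceback (most recent call last):
  File "g.py", line 6, in ob
    print('t',o['time'],'p',o['eef_pos'].round(4),'rot',o['eef_rot'].round(4),'grasp',(o['eef_pos']+R[:,2]*.164).round(4),'f',o['ft_force'].round(2),'tq',o['wrist_torque'].round(3),'w',o['grip_width'].round(4)); return o,R
                                                                                                                                                                                         ^^^^^^^^^^^^^^^^^^^^^
AttributeError: 'float' object has no attribute 'round'
```

```bash
sed -i "s/o\['grip_width'\].round(4)/round(o['grip_width'],4)/" g.py
python3 - <<'E'
from g import *
o,R=ob(); cam('side',2);o,R=ob(); cam('wrist',2); o,R=ob()
t=np.array([.4585,.2335,.119]); print('tool delta mm',R.T@(t-(o['eef_pos']+R[:,2]*.164))*1e3)
E
```

```text
t 4.0 p [0.4603 0.2322 0.285 ] rot [-3.1335e+00 -1.3000e-03 -1.2009e+00] grasp [0.4616 0.2325 0.121 ] f [ 0.54 -0.95  0.41] tq [-0.059  0.023  0.01 ] w 0.0874
t 4.05 p [0.4602 0.2322 0.285 ] rot [-3.1338e+00 -1.3000e-03 -1.2010e+00] grasp [0.4615 0.2325 0.121 ] f [0.19 0.07 0.01] tq [ 0.013 -0.001 -0.031] w 0.0873
t 4.1 p [0.4603 0.2322 0.2852] rot [-3.1334e+00 -1.4000e-03 -1.2010e+00] grasp [0.4616 0.2324 0.1212] f [-0.19 -0.06  0.34] tq [-0.021  0.039  0.031] w 0.0869
tool delta mm [-2.10814806  2.52424346  2.14672131]
```

View pics/wrist2.png

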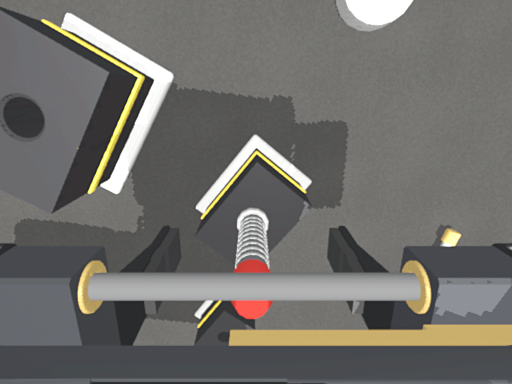

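Emit:
servo_tool(
  offset=[
    [-2, 2.5, 2],
    [0, 0, 0],
    [0, 0, 0],
  ],
  turn=[0, 0, 0],
  fingers=[1, 1, 1],
)

```text
time: 4.47
eef_pos: [0.457, 0.2333, 0.2835]
eef_rot: [-3.132, -0.001, -1.201]
ft_force: [-0.5, 0.9, -0.8]
grip_width: 0.0873
```

```bash
python3 - <<'E'
from g import *
o,R=ob()
t=np.array([.4585,.2335,.119]); print('tool delta mm',R.T@(t-(o['eef_pos']+R[:,2]*.164))*1e3)
E
```

```text
t 4.475 p [0.457  0.2333 0.2835] rot [-3.1324e+00 -1.4000e-03 -1.2009e+00] grasp [0.4585 0.2336 0.1195] f [-0.54  0.92 -0.8 ] tq [-0.005 -0.007  0.004] w 0.0873
tool delta mm [0.08916218 0.07301821 0.48090804]
```

Emit:
servo_tool(
  offset=[
    [0, 0, 0],
    [0, 0, 0],
    [0, 0, 0],
    [0, 0, 0],
    [0, 0, 0],
    [0, 0, 0],
    [0, 0, 0],
    [0, 0, 0],
  ],
  turn=[0, 0, 0, 0, 0, 0, 0, 0],
  fingers=[0, 0, 0, 0, 0, 0, 0, 0],
)

```text
time: 5.48
eef_pos: [0.4573, 0.2332, 0.2836]
eef_rot: [-3.132, -0.002, -1.201]
ft_force: [-0.0, -0.6, -0.9]
grip_width: 0.0178
```

```bash
python3 - <<'E'
from g import *
o,R=ob(); cam('side',3)
crop(load('side3'),'c6',180,190,290,310,6)
E
```

```text
t 5.475 p [0.4573 0.2332 0.2836] rot [-3.1321e+00 -1.7000e-03 -1.2010e+00] grasp [0.4588 0.2335 0.1196] f [-0.05 -0.58 -0.9 ] tq [-0.142 -0.024 -0.022] w 0.0178
```

View pics/c6.png

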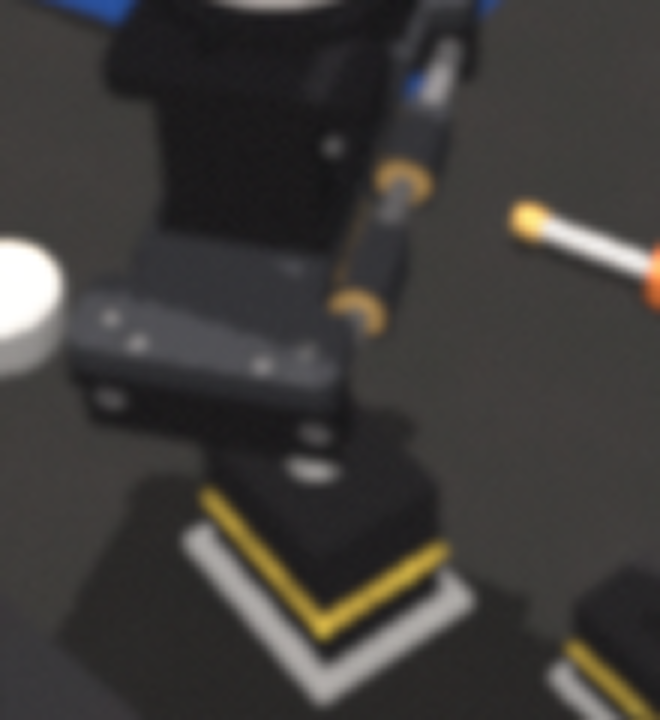

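Emit:
servo_tool(
  offset=[
    [0, 0, -5],
    [0, 0, -10],
    [0, 0, -15],
    [0, 0, -20],
    [0, 0, -20],
    [0, 0, -20],
    [0, 0, -25],
    [0, 0, -20],
    [0, 0, -5],
    [0, 0, 0],
    [0, 0, 0],
  ],
  turn=[0, 0, 0, 0, 0, 0, 0, 0, 0, 0, 0],
  fingers=[0, 0, 0, 0, 0, 0, 0, 0, 0, 0, 0],
)

```text
time: 6.9
eef_pos: [0.4535, 0.2326, 0.4304]
eef_rot: [-3.135, -0.001, -1.201]
ft_force: [0.1, -0.1, -2.0]
grip_width: 0.0179
```

```bash
python3 - <<'E'
from g import *
o,R=ob(); cam('side',4); cam('scene',4)
crop(load('side4'),'c7',170,150,300,280,5);crop(load('scene4'),'c8',260,50,400,190,5)
h=np.array([.6103,-.0443,0]);print(R.T@(h-(o['eef_pos']+R[:,2]*.164))*1e3)
E
```

```text
t 6.9 p [0.4535 0.2326 0.4304] rot [-3.1351e+00 -7.0000e-04 -1.2010e+00] grasp [0.4545 0.2328 0.2665] f [ 0.09 -0.1  -1.98] tq [-0.033  0.008 -0.024] w 0.0179
[314.54136863 -43.37461596 266.9509931 ]
```

View pics/c7.png

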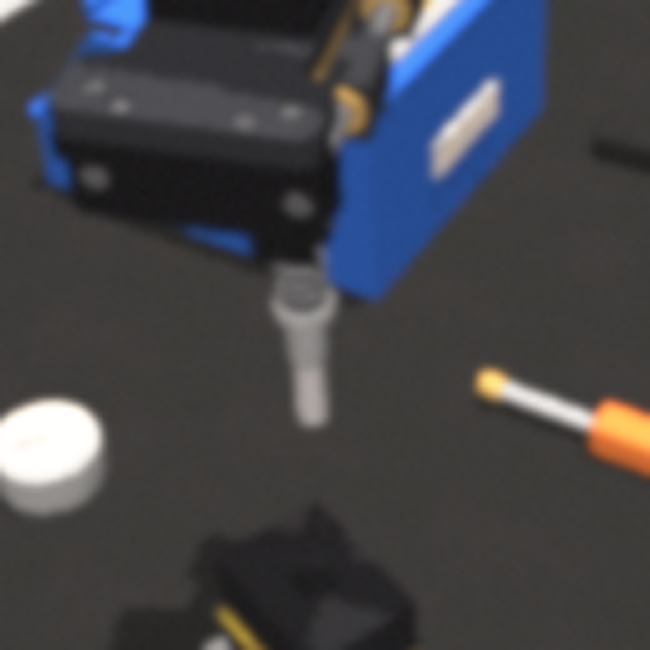

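View pics/c8.png

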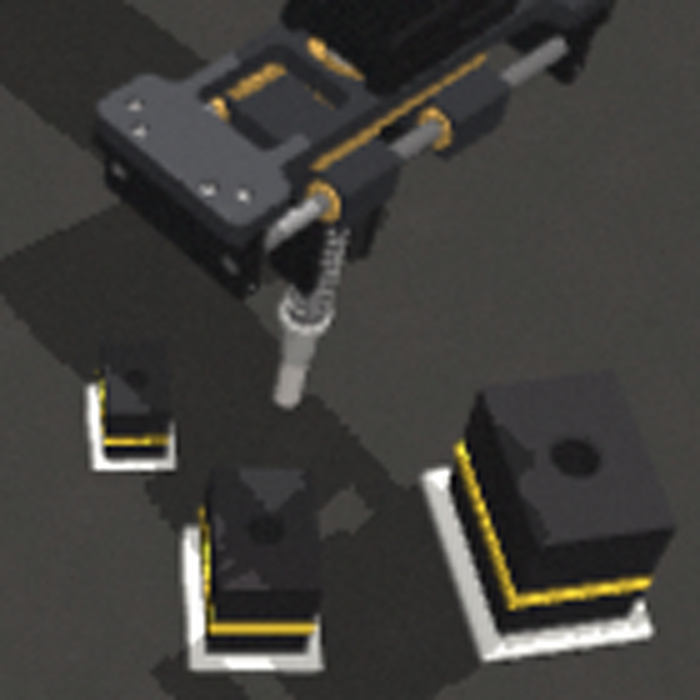

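```bash
python3 - <<'E'
from h import *
s=load('scene4');w=load('side4')
print('bore',onz(s,312.6,155.8,.066))
print('bore w',onz(w,*((313.5)/5-.5+170,(578.5)/5-.5+150),.066))
for ps,pw in [((287,402),(312,422)),((305,318),(304,308))]:
    a=((ps[0]+.5)/5-.5+260,(ps[1]+.5)/5-.5+50);b=((pw[0]+.5)/5-.5+170,(pw[1]+.5)/5-.5+150)
    X=tri(s,a,w,b);print(X,pix(s,X),a,pix(w,X),b)
E
```

```text
bore [0.46114084 0.23056887 0.066     ]
bore w [0.45984244 0.23230094 0.066     ]
[0.45477589 0.23168112 0.15711505] (np.float64(317.03360753887944), np.float64(130.01491691757752)) (317.0, 130.0) (np.float64(232.04204895890706), np.float64(233.98772524736313)) (232.0, 234.0)
[0.45484605 0.23158197 0.21338684] (np.float64(320.57740208151523), np.float64(113.18971029857775)) (320.6, 113.2) (np.float64(230.37174717921727), np.float64(211.20834662768277)) (230.4, 211.2)
```

Emit:
servo_tool(
  offset=[
    [20, -3, -3],
    [38, -5.2, -3],
    [40, -5.5, -2],
    [40, -5.5, -1],
    [40, -5.5, 0],
    [40, -5.5, 0],
    [40, -5.5, 0],
    [30, -4, 0],
    [15, -2, 0],
    [0, 0, 0],
    [0, 0, 0],
  ],
  turn=[0, 0, 0, 0, 0, 0, 0, 0, 0, 0, 0],
  fingers=[0, 0, 0, 0, 0, 0, 0, 0, 0, 0, 0],
)

```text
time: 8.38
eef_pos: [0.6055, -0.0418, 0.4297]
eef_rot: [3.133, 0.009, -1.199]
ft_force: [0.2, -0.5, -1.3]
grip_width: 0.0179
```

```bash
python3 - <<'E'
from g import *
o,R=ob()
h=np.array([.6103,-.0443,0]);print(R.T@(h-(o['eef_pos']+R[:,2]*.164))*1e3)
E
```

```text
t 8.375 p [ 0.6055 -0.0418  0.4297] rot [ 3.1328  0.0089 -1.1987] grasp [ 0.6037 -0.0409  0.2658] f [ 0.2  -0.5  -1.31] tq [ 0.044 -0.023  0.02 ] w 0.0179
[  7.93857588  -7.29347545 265.64147126]
```

```bash
cat >> g.py <<'E'
Rg=Ro.from_euler('xyz',[-3.1321,-.0017,-1.201]).as_matrix()
AX=Rg.T@np.array([0,0,-1.])
def tip(o,R,L=.0536+.056):
    return o['eef_pos']+R[:,2]*.164+R@AX*L
E
python3 - <<'E'
from g import *
o,R=ob(); T=tip(o,R); print(T,'axis',R@AX)
print(R.T@(np.array([.6103,-.0443,.1235])-T)*1e3)
d=cam('scene',5);w=cam('side',5)
print(pix(d,T),pix(w,T))
u,v=map(int,pix(d,T));crop(d,'c9',u-50,v-40,u+50,v+60,6)
u,v=map(int,pix(w,T));crop(w,'c10',u-50,v-50,u+50,v+50,6)
E
```

```text
t 8.375 p [ 0.6055 -0.0418  0.4297] rot [ 3.1328  0.0089 -1.1987] grasp [ 0.6037 -0.0409  0.2658] f [ 0.2  -0.5  -1.31] tq [ 0.044 -0.023  0.02 ] w 0.0179
[ 0.6013658  -0.04056052  0.15618001] axis [-0.02088302  0.00325167 -0.99977664]
[ 7.02294013 -7.24953562 32.55624434]
(np.float64(215.40559956103897), np.float64(222.65334617615238)) (np.float64(249.87610527145844), np.float64(147.31380277065688))
```

View pics/c9.png

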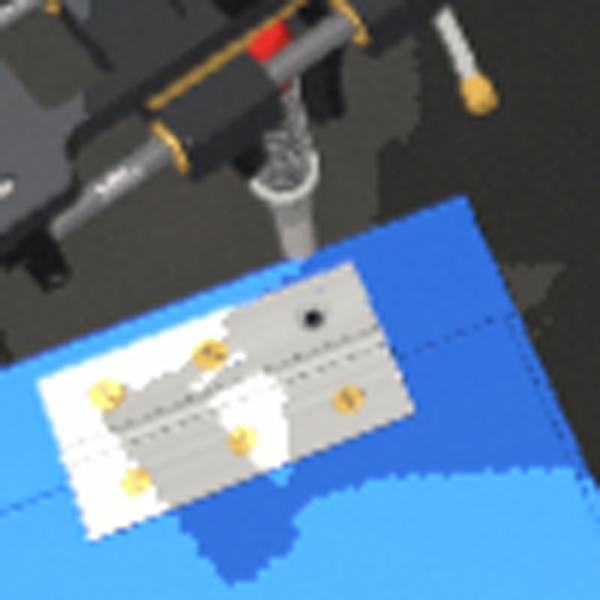

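View pics/c10.png

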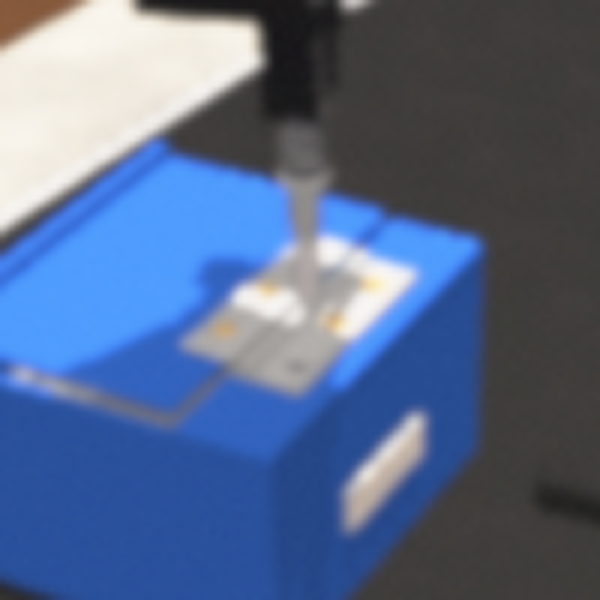

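```bash
python3 - <<'E'
from g import *
s=load('scene5');w=load('side5')
f=lambda p,o:((p[0]+.5)/6-.5+o[0],(p[1]+.5)/6-.5+o[1])
so=(165,182);wo=(199,97)
tp=tri(s,f((300,251),so),w,f((310,306),wo)); ho=tri(s,f((313,318),so),w,f((295,367),wo))
print(tp,ho,pix(s,tp),f((300,251),so),pix(w,ho),f((295,367),wo))
print(onz(s,*f((313,318),so),.1205),onz(w,*f((295,367),wo),.1205))
print(onz(s,*f((300,251),so),.156),onz(w,*f((310,306),wo),.156))
o,R=ob(); print(R.T@(ho-tp)*1e3)
E
```

```text
[ 0.60156874 -0.04245128  0.15435059] [ 0.610737   -0.04355643  0.12013111] (np.float64(214.5801282557409), np.float64(223.41479358392803)) (214.58333333333334, 223.41666666666666) (np.float64(247.84981829785139), np.float64(157.71236226011013)) (247.75, 157.75)
[ 0.61067985 -0.04375672  0.1205    ] [ 0.61052193 -0.04280504  0.1205    ]
[ 0.60235111 -0.04249233  0.156     ] [ 0.6000081  -0.04024262  0.156     ]
t 8.475 p [ 0.6055 -0.0415  0.43  ] rot [ 3.1332  0.0083 -1.1981] grasp [ 0.6038 -0.0407  0.266 ] f [ 0.13  0.52 -1.95] tq [-0.022  0.029 -0.05 ] w 0.0178
[ 4.65103087 -8.42154674 34.11300467]
```

Emit:
servo_tool(
  offset=[
    [3, -4, 4],
    [2.5, -4, 8],
    [0, 0, 6],
    [0, 0, 0],
    [0, 0, 0],
  ],
  turn=[0, 0, 0, 0, 0],
  fingers=[0, 0, 0, 0, 0],
)

```text
time: 9.1
eef_pos: [0.6149, -0.0417, 0.4106]
eef_rot: [3.133, 0.009, -1.195]
ft_force: [0.2, -0.8, -0.8]
grip_width: 0.0176
```

```bash
python3 - <<'E'
from g import *
o,R=ob(); T=tip(o,R); print(T,'axis',R@AX)
print(R.T@(np.array([.6105,-.0440,.1235])-T)*1e3)
d=cam('scene',6);w=cam('side',6);cam('wrist',6)
print(pix(d,T),pix(w,T))
crop(d,'c9b',175,190,255,260,8)
crop(w,'c10b',215,115,285,185,8)
E
```

```text
t 9.1 p [ 0.6149 -0.0417  0.4106] rot [ 3.1327  0.009  -1.1954] grasp [ 0.613  -0.0408  0.2466] f [ 0.23 -0.79 -0.82] tq [-0.005  0.025  0.006] w 0.0176
[ 0.6106535  -0.04048814  0.13699956] axis [-0.0210209   0.00325673 -0.99977373]
[ 3.3328778   1.3109479  13.48214832]
(np.float64(217.58802803479617), np.float64(230.81004105589335)) (np.float64(247.0365853074909), np.float64(152.7340849521345))
```

View pics/c9b.png

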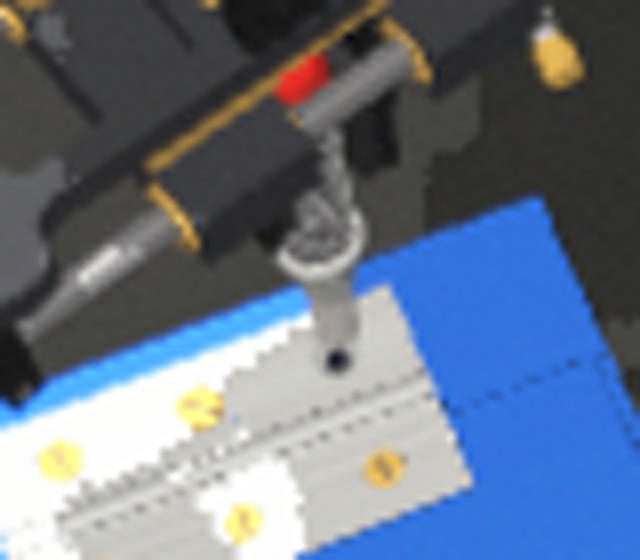

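View pics/c10b.png

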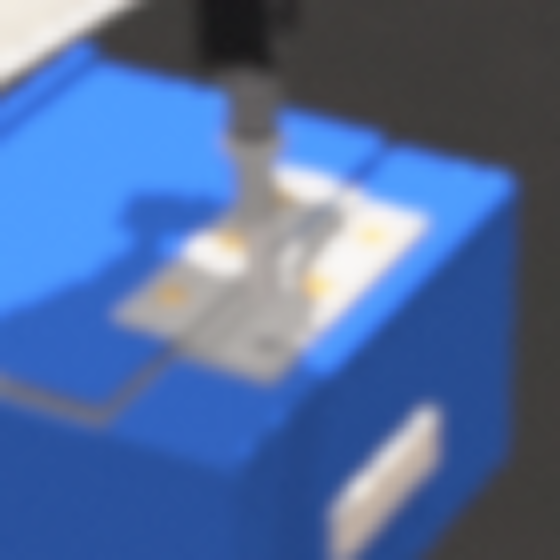

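View pics/wrist6.png

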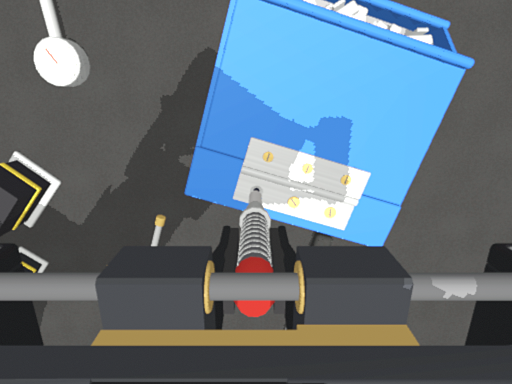

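```bash
python3 - <<'E'
from g import *
w=load('wrist6'); crop(w,'c11',225,160,290,225,9)
o,R=ob();T=tip(o,R);print(pix(w,T),pix(w,[.6105,-.044,.1205]),'if tip above hole',pix(w,[.6105,-.044,.137]))
E
```

```text
t 9.25 p [ 0.6148 -0.0417  0.4108] rot [ 3.133   0.0088 -1.1955] grasp [ 0.613  -0.0409  0.2468] f [-0.18 -0.59 -1.49] tq [ 0.007 -0.033 -0.003] w 0.0178
(np.float64(255.0032828526552), np.float64(194.1656945515789)) (np.float64(258.4521017079676), np.float64(189.7655394990365)) if tip above hole (np.float64(258.5684129777777), np.float64(195.64735574323024))
```

View pics/c11.png

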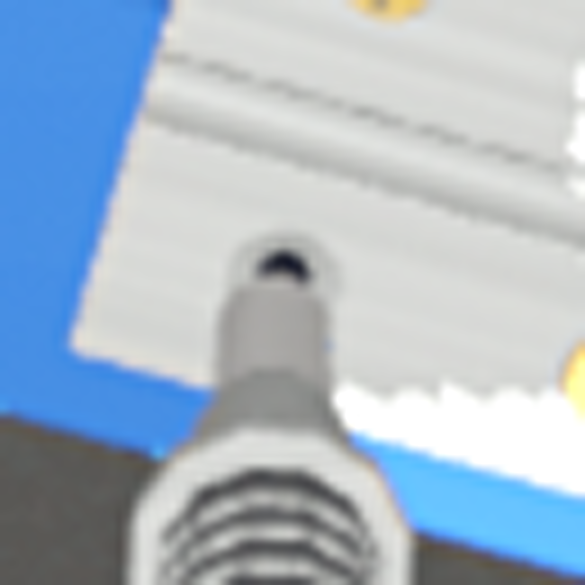

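Emit:
servo_tool(
  offset=[
    [1.2, 0, 4],
    [0, 0, 4],
    [0, 0, 2],
    [0, 0, 0],
  ],
  turn=[0, 0, 0, 0],
  fingers=[0, 0, 0, 0],
)

```text
time: 9.75
eef_pos: [0.6151, -0.043, 0.4004]
eef_rot: [3.133, 0.009, -1.196]
ft_force: [-0.3, 0.3, -1.6]
grip_width: 0.0178
```

```bash
python3 - <<'E'
from g import *
o,R=ob(); T=tip(o,R); print(T)
d=cam('scene',7);w=cam('wrist',7)
a=cv2.resize(d['frame'][205:255,185:245],(400*6//5,400),interpolation=2);b=cv2.resize(w['frame'][170:215,235:280],(300,300),interpolation=2)
b=cv2.copyMakeBorder(b,0,100,0,0,0); save('c12',np.hstack([a,b]))
E
```

```text
t 9.75 p [ 0.6151 -0.043   0.4004] rot [ 3.1334  0.0086 -1.1957] grasp [ 0.6133 -0.0422  0.2364] f [-0.25  0.29 -1.59] tq [ 0.018 -0.039 -0.025] w 0.0178
[ 0.61110645 -0.04189232  0.12678523]
```

View pics/c12.png

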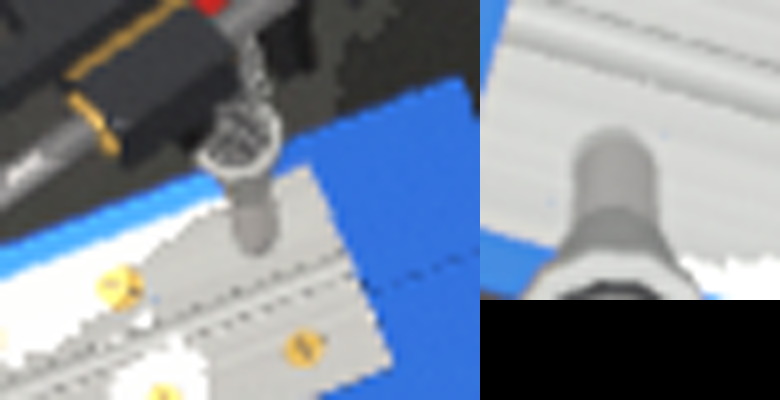

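Emit:
servo_tool(
  offset=[
    [0, 0, 2],
    [0, 0, 2],
    [0, 0, 0],
  ],
  turn=[0, 0, 0],
  fingers=[0, 0, 0],
)

```text
time: 10.22
eef_pos: [0.6152, -0.043, 0.3965]
eef_rot: [3.134, 0.008, -1.196]
ft_force: [0.2, 0.1, -1.8]
grip_width: 0.0178
```

Emit:
servo_tool(
  offset=[
    [0, 0, 1],
    [0, 0, 0],
  ],
  turn=[0, 0],
  fingers=[0, 0],
)

```text
time: 10.48
eef_pos: [0.6152, -0.043, 0.3955]
eef_rot: [3.134, 0.008, -1.196]
ft_force: [0.1, -0.7, -1.7]
grip_width: 0.0178
```

Emit:
servo_tool(
  offset=[
    [0, 0, 1],
    [0, 0, 0],
  ],
  turn=[0, 0],
  fingers=[0, 0],
)

```text
time: 10.72
eef_pos: [0.6152, -0.043, 0.3945]
eef_rot: [3.134, 0.008, -1.196]
ft_force: [0.1, -0.1, -2.0]
grip_width: 0.0178
```

Emit:
servo_tool(
  offset=[
    [0, 0, 1],
    [0, 0, 0],
  ],
  turn=[0, 0],
  fingers=[0, 0],
)

```text
time: 10.98
eef_pos: [0.6152, -0.0429, 0.3935]
eef_rot: [3.134, 0.008, -1.196]
ft_force: [-0.0, -0.5, -1.9]
grip_width: 0.0179
```

Emit:
servo_tool(
  offset=[
    [0, 0, 1],
    [0, 0, 0],
  ],
  turn=[0, 0],
  fingers=[0, 0],
)

```text
time: 11.22
eef_pos: [0.6151, -0.0429, 0.3926]
eef_rot: [3.134, 0.008, -1.196]
ft_force: [-0.2, 0.0, -0.7]
grip_width: 0.018
```

Emit:
servo_tool(
  offset=[
    [0, 0, 1],
    [0, 0, 0],
  ],
  turn=[0, 0],
  fingers=[0, 0],
)

```text
time: 11.48
eef_pos: [0.6152, -0.0428, 0.3923]
eef_rot: [3.135, 0.008, -1.196]
ft_force: [-0.5, 0.6, -0.5]
grip_width: 0.0176
```

```bash
python3 - <<'E'
from g import *
o,R=ob(); T=tip(o,R); print(T,R@AX)
d=cam('scene',8);w=cam('wrist',8);e=cam('side',8);ob()
a=cv2.resize(d['frame'][205:255,185:245],(480,400),interpolation=2);b=cv2.resize(e['frame'][130:180,220:260],(320,400),interpolation=2)
save('c13',np.hstack([a,b]))
E
```

```text
t 11.475 p [ 0.6152 -0.0428  0.3923] rot [ 3.1352  0.0076 -1.1955] grasp [ 0.6138 -0.0421  0.2283] f [-0.5   0.58 -0.52] tq [0.028 0.098 0.023] w 0.0176
[ 0.61179364 -0.04174107  0.11871667] [-0.01823022  0.00283377 -0.9998298 ]
t 11.625 p [ 0.6152 -0.0429  0.3922] rot [ 3.1351  0.0076 -1.1956] grasp [ 0.6138 -0.0421  0.2282] f [-0.47  0.89  1.09] tq [0.094 0.114 0.04 ] w 0.0177
```

View pics/c13.png

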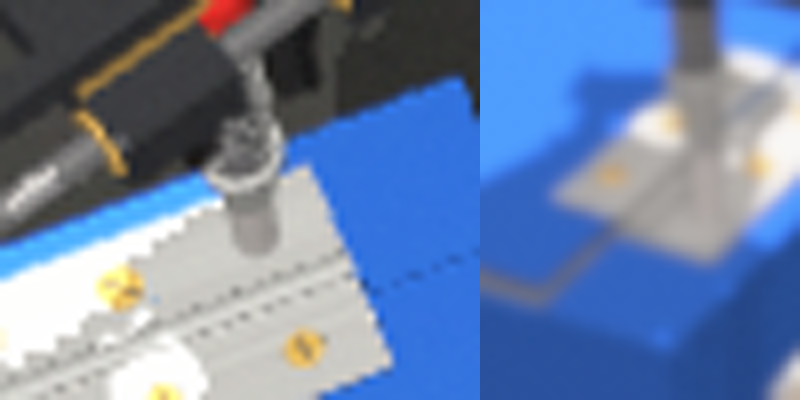

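Emit:
servo_tool(
  offset=[
    [0, 0, 0.7],
    [0, 0, 0],
  ],
  turn=[0, 0],
  fingers=[0, 0],
)

```text
time: 11.88
eef_pos: [0.6153, -0.0428, 0.3919]
eef_rot: [3.136, 0.007, -1.196]
ft_force: [-0.2, 0.0, 2.9]
grip_width: 0.0181
```

Emit:
servo_tool(
  offset=[
    [0, 0, 0.7],
    [0, 0, 0],
  ],
  turn=[0, 0],
  fingers=[0, 0],
)

```text
time: 12.12
eef_pos: [0.6154, -0.0428, 0.3916]
eef_rot: [3.136, 0.007, -1.196]
ft_force: [-1.4, 0.9, 1.8]
grip_width: 0.0178
```

```bash
python3 - <<'E'
from g import *
o,R=ob(); T=tip(o,R); print(T,R@AX)
w=cam('wrist',9);ob();cam('wrist',10);ob()
b=cv2.resize(w['frame'][165:215,230:280],(600,600),interpolation=2)
save('c14',b)
E
```

```text
t 12.125 p [ 0.6154 -0.0428  0.3916] rot [ 3.1364  0.0069 -1.1955] grasp [ 0.6142 -0.0421  0.2276] f [-1.38  0.94  1.78] tq [ 0.131  0.204 -0.038] w 0.0178
[ 0.61236208 -0.04176892  0.11803528] [-0.01681799  0.00266292 -0.99985502]
t 12.175 p [ 0.6154 -0.0428  0.3916] rot [ 3.1364  0.0069 -1.1956] grasp [ 0.6142 -0.0421  0.2276] f [-1.13  0.06  1.91] tq [ 0.126  0.145 -0.001] w 0.0179
t 12.225 p [ 0.6154 -0.0428  0.3916] rot [ 3.1364  0.007  -1.1955] grasp [ 0.6142 -0.042   0.2276] f [-0.36 -0.05  1.41] tq [ 0.126  0.218 -0.001] w 0.018
```

View pics/c14.png

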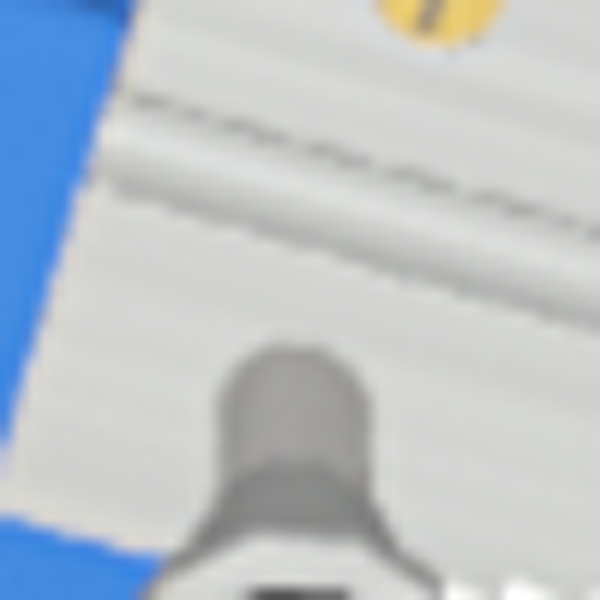

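```bash
python3 - <<'E'
from g import *
w6=load('wrist6');w=load('wrist9');s=load('scene8')
H=onz(w6,256.2,190.3,.120);print('hole by wrist6',H)
M=H.copy();M[2]=.1235
c=pix(w,M)
print([((p[0]-230+.5)*12-.5,(p[1]-165+.5)*12-.5) for p in [c]])
# circle of 11mm at mouth and at 3mm above (nose sitting on the leaf: body starts 2.5 above)
for z in(.1235,.126):
  a=np.linspace(0,2*np.pi,73);P=[pix(w,[M[0]+.0055*np.cos(t),M[1]+.0055*np.sin(t),z]) for t in a];P=(np.array(P)-[230,165]+.5)*12-.5
  print(z,P.min(0),P.max(0))
E
```

```text
hole by wrist6 [ 0.60909488 -0.04231699  0.12      ]
[(np.float64(294.1454997345194), np.float64(423.0322468761224))]
0.1235 [217.2403901  350.17666012] [371.04393496 494.94885246]
0.126 [216.34545333 361.5499939 ] [371.5548419  507.48894459]
```

Emit:
servo_tool(
  offset=[
    [0, 0, 1],
    [0, 0, 1],
  ],
  turn=[0, 0],
  fingers=[0, 0],
)

```text
time: 12.48
eef_pos: [0.6158, -0.0428, 0.3907]
eef_rot: [3.138, 0.006, -1.196]
ft_force: [-0.6, 0.3, 6.7]
grip_width: 0.0179
```

Emit:
servo_tool(
  offset=[
    [0, 0, 1.2],
    [0, 0, 1.2],
  ],
  turn=[0, 0],
  fingers=[0, 0],
)

```text
time: 12.72
eef_pos: [0.6165, -0.0427, 0.3905]
eef_rot: [-3.141, 0.004, -1.196]
ft_force: [-1.1, 0.6, 7.1]
grip_width: 0.0177
```

Emit:
servo_tool(
  offset=[
    [0, 0, 1.4],
  ],
  turn=[0],
  fingers=[0],
)

```text
time: 12.85
eef_pos: [0.6168, -0.0426, 0.3904]
eef_rot: [-3.139, 0.003, -1.196]
ft_force: [-1.7, 1.2, 8.8]
grip_width: 0.018
```

```bash
python3 - <<'E'
from g import *
o,R=ob(); T=tip(o,R); print(T,R@AX)
E
```

```text
t 12.85 p [ 0.6168 -0.0426  0.3904] rot [-3.1387  0.0033 -1.1958] grasp [ 0.6171 -0.0419  0.2264] f [-1.68  1.23  8.82] tq [ 0.304  0.319 -0.085] w 0.018
[ 0.61620314 -0.04170394  0.11682058] [-0.00798238  0.00219599 -0.99996573]
```

```bash
python3 - <<'E'
from g import *
d=cam('scene',11);e=cam('side',11);w=cam('wrist',11);ob()
a=cv2.resize(d['frame'][195:245,190:240],(400,400),interpolation=2);b=cv2.resize(e['frame'][110:170,220:280],(400,400),interpolation=2)
save('c15',np.hstack([a,b])); save('c16',cv2.resize(w['frame'][160:340,180:340],None,fx=3.3,fy=3.3,interpolation=2))
E
```

```text
t 13.0 p [ 0.6168 -0.0426  0.3904] rot [-3.1389  0.0034 -1.1958] grasp [ 0.617  -0.0419  0.2264] f [-1.05  1.14  7.12] tq [0.299 0.384 0.009] w 0.0178
```

View pics/c15.png

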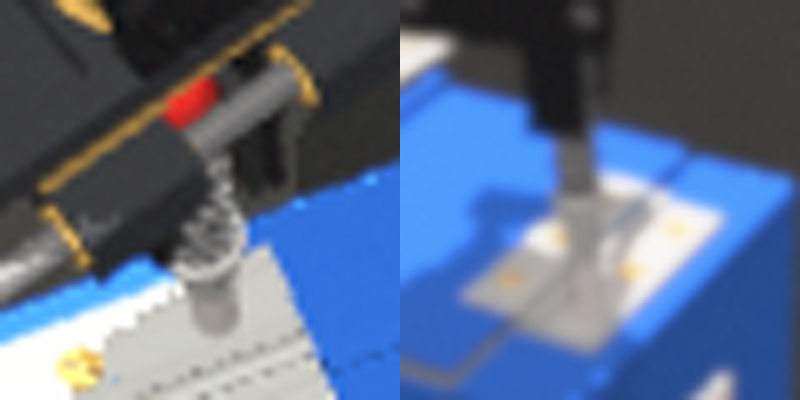

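View pics/c16.png

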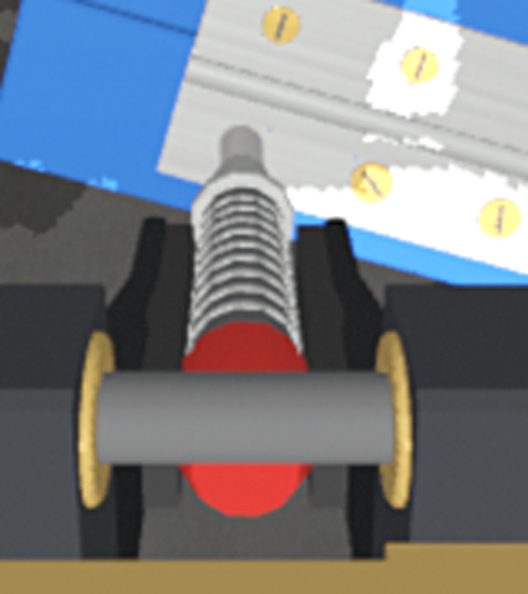

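```bash
python3 - <<'E'
from g import *
w=load('wrist11'); f=lambda x,y:(180+(x+.5)/3.3-.5,160+(y+.5)/3.3-.5)
A=onz(w,*f(246,452),.2628);B=onz(w,*f(241.5,144),.1235);print(A,B,np.degrees((A-B)[:2]/(.139)))
# same in the seated-in-block image wrist2 as reference check (vertical): 
print(w['eye'])
# scene: collar ring center & nose
s=load('scene11');g=lambda x,y:(190+(x+.5)/8-.5,195+(y+.5)/8-.5)
C=onz(s,*g(210,248),.175);N=onz(s,*g(217,315),.1235);print(C,N,np.degrees((C-N)[:2]/.0515))
s=load('scene11');e=load('side11')
h=cv2.cvtColor(s['frame'],cv2.COLOR_RGB2HSV);print('nose side', onz(e,*(220+(582+.5-400)/6.667-.5,110+(297+.5)/6.667-.5),.1235))
print('collar side', onz(e,*(220+(578.5-400)/6.667-.5,110+(197+.5)/6.667-.5),.173))
E
```

```text
[ 0.61944197 -0.03993159  0.2628    ] [ 0.60988073 -0.04222835  0.1235    ] [3.94114008 0.94672525]
[ 0.69394889 -0.01075634  0.36998974]
[ 0.61627782 -0.04197577  0.175     ] [ 0.61060612 -0.04358369  0.1235    ] [6.30998512 1.78887993]
nose side [ 0.61968005 -0.05211543  0.1235    ]
collar side [ 0.61536302 -0.04552687  0.173     ]
```

Emit:
servo_tool(
  offset=[
    [0, 1.2, 0.6],
    [0, 1.2, 0.6],
    [0, 1.2, 0.6],
  ],
  turn=[0, 0, 0],
  fingers=[0, 0, 0],
)

```text
time: 13.38
eef_pos: [0.6139, -0.0434, 0.3909]
eef_rot: [-3.135, 0.003, -1.196]
ft_force: [-0.3, 0.5, 5.7]
grip_width: 0.018
```

```bash
cat >> g.py <<'E'
def wr(k):
    w=cam('wrist',k); save(f'z{k}',cv2.resize(w['frame'][160:340,180:340],None,fx=3.3,fy=3.3,interpolation=2))
def lean(k,cap,nose,zc):
    w=load(f'wrist{k}'); f=lambda p:(180+(p[0]+.5)/3.3-.5,160+(p[1]+.5)/3.3-.5)
    A=onz(w,*f(cap),zc);B=onz(w,*f(nose),.1235);print(A,B,np.degrees((A-B)[:2]/(zc-.1235)))
E
python3 - <<'E'
from g import *
ob();wr(12);ob()
E
```

```text
t 13.375 p [ 0.6139 -0.0434  0.3909] rot [-3.1349e+00  2.8000e-03 -1.1960e+00] grasp [ 0.6147 -0.0426  0.2269] f [-0.3   0.48  5.73] tq [0.258 0.213 0.003] w 0.018
t 13.425 p [ 0.6138 -0.0434  0.3909] rot [-3.135e+00  2.800e-03 -1.196e+00] grasp [ 0.6146 -0.0426  0.2269] f [-0.48  1.53  5.27] tq [0.302 0.169 0.   ] w 0.0177
```

View pics/z12.png

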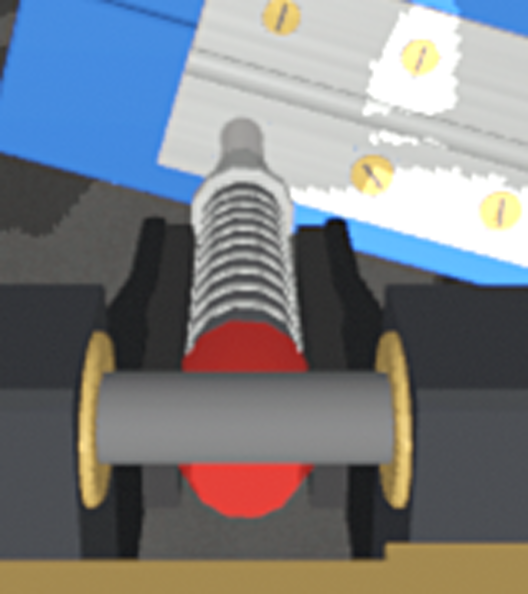

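```bash
python3 - <<'E'
from g import *
lean(12,(246,452),(241.5,137),.2633)
# reference: punch vertical in block (wrist2): cap & collar there
w=load('wrist2'); crop(w,'c17',200,190,310,330,4)
E
```

```text
[ 0.61698949 -0.04064926  0.2633    ] [ 0.60962322 -0.04217024  0.1235    ] [3.01899987 0.62335935]
```

View pics/c17.png

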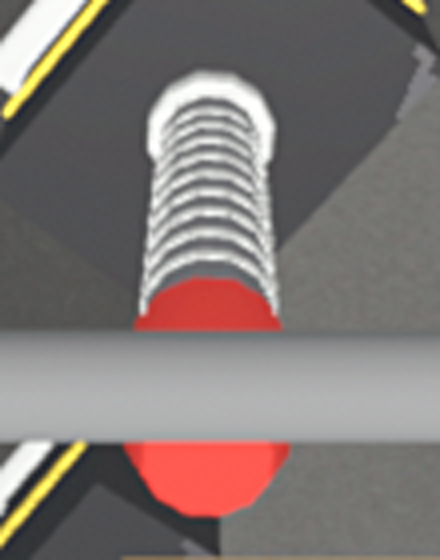

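```bash
python3 - <<'E'
from g import *
w=load('wrist2')
A=onz(w,252.4,299.5,.156);B=onz(w,252.4,223.1,.071);print(A,B,np.degrees((A-B)[:2]/.085))
w=load('wrist12');f=lambda p:(180+(p[0]+.5)/3.3-.5,160+(p[1]+.5)/3.3-.5)
A=onz(w,*f((246,452)),.2633);B=onz(w,*f((242,218)),.1783);print(A,B,np.degrees((A-B)[:2]/.085))
E
```

```text
[0.46108269 0.23434465 0.156     ] [0.45911519 0.23380271 0.071     ] [1.3262263  0.36530657]
[ 0.61698949 -0.04064926  0.2633    ] [ 0.6111522  -0.04198079  0.1783    ] [3.93473213 0.89754089]
```

Emit:
servo_tool(
  offset=[
    [0, 1.3, 0.7],
    [0, 1.3, 0.7],
    [0, 1.3, 0.7],
    [0, 1.2, 0.8],
  ],
  turn=[0, 0, 0, 0],
  fingers=[0, 0, 0, 0],
)

```text
time: 13.92
eef_pos: [0.6101, -0.0447, 0.3909]
eef_rot: [-3.128, 0.001, -1.197]
ft_force: [-0.5, 0.9, 5.7]
grip_width: 0.0178
```

```bash
python3 - <<'E'
from g import *
ob();wr(13);ob()
E
```

```text
t 13.925 p [ 0.6101 -0.0447  0.3909] rot [-3.1277e+00  1.5000e-03 -1.1965e+00] grasp [ 0.6121 -0.0436  0.2269] f [-0.53  0.85  5.68] tq [0.382 0.131 0.01 ] w 0.0178
t 13.975 p [ 0.61   -0.0447  0.3909] rot [-3.1277e+00  1.4000e-03 -1.1965e+00] grasp [ 0.6121 -0.0436  0.2269] f [-1.06  2.13  5.91] tq [ 0.397  0.116 -0.002] w 0.0176
```

View pics/z13.png

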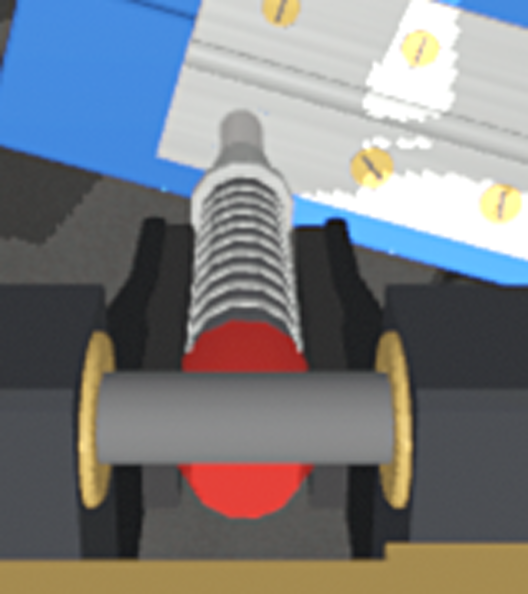

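```bash
python3 - <<'E'
from g import *
lean(13,(246,453),(241.5,129),.2633)
w=load('wrist13');f=lambda p:(180+(p[0]+.5)/3.3-.5,160+(p[1]+.5)/3.3-.5)
A=onz(w,*f((246,453)),.2633);B=onz(w,*f((242,214)),.1783);print(A,B,np.degrees((A-B)[:2]/.085))
E
```

```text
[ 0.613999   -0.04178352  0.2633    ] [ 0.60981617 -0.04225431  0.1235    ] [1.71429575 0.19295072]
[ 0.613999   -0.04178352  0.2633    ] [ 0.60975334 -0.04261017  0.1783    ] [2.86186285 0.55722237]
```

Emit:
servo_tool(
  offset=[
    [0, 0.3, 1.5],
    [0, 0.3, 1.5],
  ],
  turn=[0, 0],
  fingers=[0, 0],
)

```text
time: 14.22
eef_pos: [0.6104, -0.0445, 0.3903]
eef_rot: [-3.122, -0.0, -1.197]
ft_force: [-1.4, 1.6, 8.3]
grip_width: 0.0174
```

```bash
python3 - <<'E'
from g import *
ob()
E
```

```text
t 14.225 p [ 0.6104 -0.0445  0.3903] rot [-3.1224 -0.     -1.1969] grasp [ 0.6134 -0.0434  0.2263] f [-1.39  1.62  8.34] tq [ 0.423  0.229 -0.006] w 0.0174
```

Emit:
servo_tool(
  offset=[
    [-0.7, 1.2, 0.9],
    [-0.7, 1.2, 0.9],
    [-0.4, 1.2, 0.9],
  ],
  turn=[0, 0, 0],
  fingers=[0, 0, 0],
)

```text
time: 14.6
eef_pos: [0.6077, -0.0438, 0.3907]
eef_rot: [-3.115, -0.003, -1.197]
ft_force: [-0.8, 1.3, 6.2]
grip_width: 0.0179
```

```bash
python3 - <<'E'
from g import *
ob();wr(14);ob()
E
```

```text
t 14.6 p [ 0.6077 -0.0438  0.3907] rot [-3.1153e+00 -2.9000e-03 -1.1971e+00] grasp [ 0.6118 -0.0427  0.2268] f [-0.81  1.31  6.22] tq [0.25  0.15  0.011] w 0.0179
t 14.65 p [ 0.6076 -0.0438  0.3907] rot [-3.1154e+00 -2.9000e-03 -1.1971e+00] grasp [ 0.6117 -0.0427  0.2268] f [-0.35  1.63  6.55] tq [0.241 0.172 0.027] w 0.0177
```

View pics/z14.png

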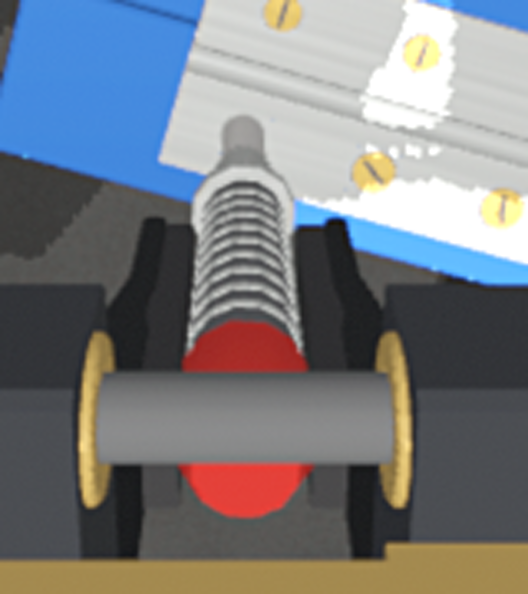

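```bash
python3 - <<'E'
from g import *
lean(14,(246,453),(242.5,134),.2633)
w=load('wrist14');f=lambda p:(180+(p[0]+.5)/3.3-.5,160+(p[1]+.5)/3.3-.5)
A=onz(w,*f((246,453)),.2633);B=onz(w,*f((243,218)),.1783);print(A,B,np.degrees((A-B)[:2]/.085))
o=observe();print(o['joint_positions'].round(3))
E
```

```text
[ 0.61326722 -0.04089366  0.2633    ] [ 0.60973389 -0.04204044  0.1235    ] [1.44810356 0.46999926]
[ 0.61326722 -0.04089366  0.2633    ] [ 0.60938071 -0.04219761  0.1783    ] [2.61977231 0.87895371]
[-0.258  0.518  1.497  0.015  1.104  0.933]
```

Emit:
servo_tool(
  offset=[
    [0, 0.5, 3],
  ],
  turn=[0],
  fingers=[0],
)

```text
time: 14.78
eef_pos: [0.6078, -0.044, 0.3895]
eef_rot: [-3.112, -0.005, -1.197]
ft_force: [-1.1, 2.1, 10.8]
grip_width: 0.0175
```

```bash
python3 - <<'E'
from g import *
ob()
E
```

```text
t 14.775 p [ 0.6078 -0.044   0.3895] rot [-3.1117 -0.0047 -1.1973] grasp [ 0.6127 -0.0429  0.2255] f [-1.1   2.06 10.79] tq [ 0.393  0.208 -0.003] w 0.0175
```

Emit:
servo_tool(
  offset=[
    [0, 0.5, 2.2],
  ],
  turn=[0],
  fingers=[0],
)

```text
time: 14.9
eef_pos: [0.608, -0.044, 0.389]
eef_rot: [-3.108, -0.006, -1.198]
ft_force: [-1.3, 1.7, 10.0]
grip_width: 0.0178
```

```bash
python3 - <<'E'
from g import *
ob();cam('side',15);ob();wr(15);ob();w=load('side15');crop(w,'c18',215,90,285,170,7)
E
```

```text
t 14.9 p [ 0.608 -0.044  0.389] rot [-3.1084 -0.0059 -1.1975] grasp [ 0.6134 -0.043   0.2251] f [-1.28  1.71  9.99] tq [ 0.507  0.339 -0.037] w 0.0178
t 14.95 p [ 0.608  -0.044   0.3889] rot [-3.1084 -0.0059 -1.1975] grasp [ 0.6134 -0.0429  0.225 ] f [-1.32  2.23  8.77] tq [0.444 0.315 0.045] w 0.0175
t 15.0 p [ 0.6079 -0.044   0.3889] rot [-3.1087 -0.0058 -1.1975] grasp [ 0.6133 -0.0429  0.225 ] f [-1.98  1.99  9.69] tq [0.378 0.316 0.008] w 0.0178
```

View pics/z15.png

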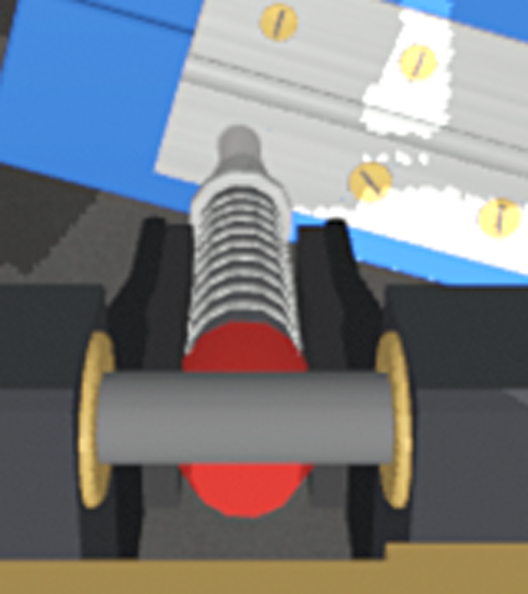

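View pics/c18.png

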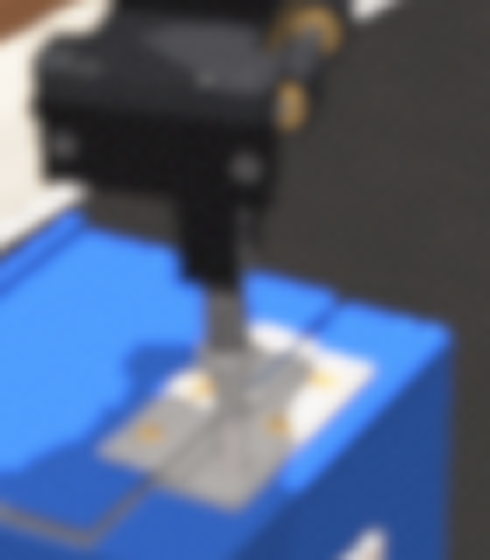

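```bash
python3 - <<'E'
from g import *
lean(15,(246,453),(239.5,144),.2615)
E
```

```text
[ 0.61450982 -0.04107794  0.2615    ] [ 0.60978445 -0.04228532  0.1235    ] [1.96191113 0.50128796]
```

Emit:
servo_tool(
  offset=[
    [0, 1.3, 2.5],
  ],
  turn=[0],
  fingers=[0],
)

```text
time: 15.12
eef_pos: [0.6074, -0.0442, 0.3885]
eef_rot: [-3.105, -0.007, -1.198]
ft_force: [-2.3, 3.0, 10.7]
grip_width: 0.0174
```

```bash
python3 - <<'E'
from g import *
ob()
E
```

```text
t 15.125 p [ 0.6074 -0.0442  0.3885] rot [-3.1049 -0.007  -1.1977] grasp [ 0.6135 -0.0431  0.2246] f [-2.27  3.02 10.7 ] tq [ 0.53   0.36  -0.021] w 0.0174
```

Emit:
servo_tool(
  offset=[
    [-1.2, 1.2, 2.5],
  ],
  turn=[0],
  fingers=[0],
)

```text
time: 15.25
eef_pos: [0.6067, -0.0434, 0.3881]
eef_rot: [-3.101, -0.009, -1.198]
ft_force: [-1.9, 1.2, 11.7]
grip_width: 0.018
```

```bash
python3 - <<'E'
from g import *
ob()
E
```

```text
t 15.25 p [ 0.6067 -0.0434  0.3881] rot [-3.1007 -0.0089 -1.198 ] grasp [ 0.6135 -0.0424  0.2243] f [-1.86  1.19 11.74] tq [0.388 0.315 0.03 ] w 0.018
```

Emit:
servo_tool(
  offset=[
    [-0.4, 1.2, 2.2],
  ],
  turn=[0],
  fingers=[0],
)

```text
time: 15.38
eef_pos: [0.6061, -0.0433, 0.388]
eef_rot: [-3.097, -0.011, -1.198]
ft_force: [-0.7, 1.4, 10.8]
grip_width: 0.0179
```

```bash
python3 - <<'E'
from g import *
ob();wr(16);ob()
E
```

```text
t 15.375 p [ 0.6061 -0.0433  0.388 ] rot [-3.0968 -0.0108 -1.198 ] grasp [ 0.6136 -0.0423  0.2242] f [-0.69  1.39 10.83] tq [ 0.376  0.334 -0.05 ] w 0.0179
t 15.425 p [ 0.6061 -0.0433  0.388 ] rot [-3.0968 -0.0107 -1.198 ] grasp [ 0.6135 -0.0423  0.2242] f [-0.91  2.06 11.2 ] tq [0.377 0.332 0.076] w 0.0178
```

View pics/z16.png

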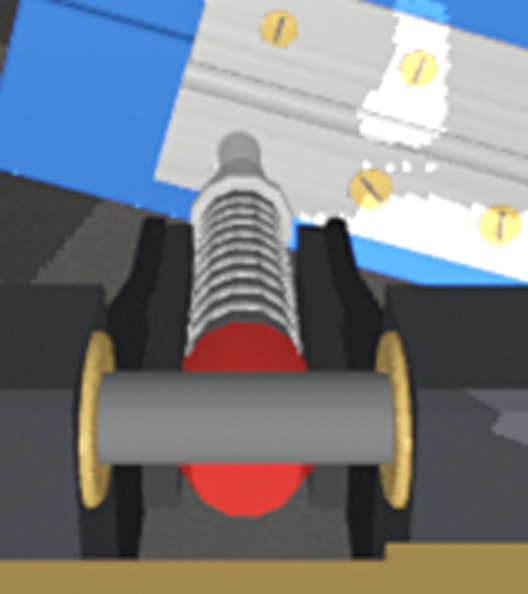

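```bash
python3 - <<'E'
from g import *
lean(16,(246,452),(239.5,150),.2605)
E
```

```text
[ 0.61424694 -0.04046449  0.2605    ] [ 0.60998433 -0.0421997   0.1235    ] [1.78269434 0.72569464]
```

Emit:
servo_tool(
  offset=[
    [-0.4, 0.6, 2.8],
  ],
  turn=[0],
  fingers=[0],
)

```text
time: 15.55
eef_pos: [0.6062, -0.043, 0.3877]
eef_rot: [-3.092, -0.013, -1.198]
ft_force: [-1.4, 2.1, 12.1]
grip_width: 0.0178
```

Emit:
servo_tool(
  offset=[
    [-0.4, 0.6, 2.8],
  ],
  turn=[0],
  fingers=[0],
)

```text
time: 15.68
eef_pos: [0.6063, -0.0427, 0.3873]
eef_rot: [-3.088, -0.014, -1.199]
ft_force: [-1.4, 1.8, 12.9]
grip_width: 0.0181
```

```bash
python3 - <<'E'
from g import *
ob();cam('scene',17);ob();crop(load('scene17'),'c19',170,180,260,260,8)
E
```

```text
t 15.675 p [ 0.6063 -0.0427  0.3873] rot [-3.0883 -0.0145 -1.1985] grasp [ 0.6153 -0.0417  0.2236] f [-1.41  1.77 12.93] tq [0.449 0.443 0.019] w 0.0181
t 15.725 p [ 0.6063 -0.0426  0.3872] rot [-3.0883 -0.0144 -1.1984] grasp [ 0.6153 -0.0416  0.2235] f [-2.02  1.44 12.15] tq [0.46  0.394 0.056] w 0.0175
```

View pics/c19.png

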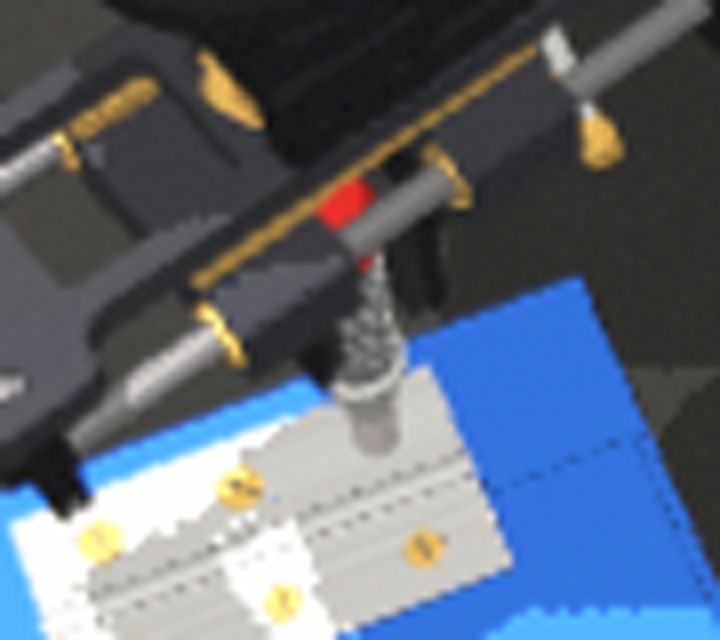

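Emit:
servo_tool(
  offset=[
    [-0.4, 0.6, 2.4],
  ],
  turn=[0],
  fingers=[0],
)

```text
time: 15.85
eef_pos: [0.6062, -0.0423, 0.3872]
eef_rot: [-3.085, -0.016, -1.199]
ft_force: [-1.8, 2.1, 12.1]
grip_width: 0.0176
```

Emit:
servo_tool(
  offset=[
    [-0.4, 0.6, 2.8],
  ],
  turn=[0],
  fingers=[0],
)

```text
time: 15.98
eef_pos: [0.6063, -0.0419, 0.3869]
eef_rot: [-3.081, -0.018, -1.199]
ft_force: [-1.2, 2.0, 13.3]
grip_width: 0.0178
```

```bash
python3 - <<'E'
from g import *
ob();wr(18);ob();cam('side',18);ob()
E
```

```text
t 15.975 p [ 0.6063 -0.0419  0.3869] rot [-3.0805 -0.0178 -1.1988] grasp [ 0.6167 -0.041   0.2232] f [-1.18  1.97 13.28] tq [0.432 0.491 0.083] w 0.0178
t 16.025 p [ 0.6063 -0.0419  0.3868] rot [-3.0805 -0.0177 -1.1987] grasp [ 0.6166 -0.041   0.2232] f [-2.38  2.24 11.61] tq [0.456 0.464 0.042] w 0.0177
t 16.075 p [ 0.6062 -0.0419  0.3868] rot [-3.0808 -0.0176 -1.1987] grasp [ 0.6166 -0.041   0.2231] f [-1.87  1.22 12.51] tq [0.38  0.438 0.056] w 0.0175
```

View pics/z18.png

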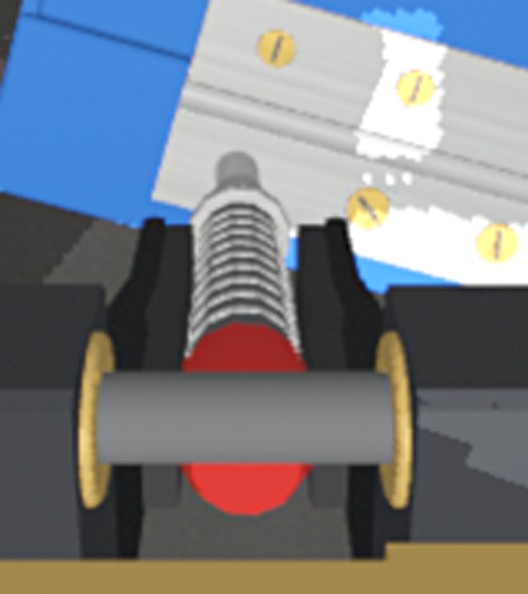

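```bash
python3 - <<'E'
from g import *
lean(18,(245.5,450),(237.5,171),.259)
E
```

```text
[ 0.61659382 -0.03912808  0.259     ] [ 0.60966916 -0.04240899  0.1235    ] [2.92807241 1.3873251 ]
```

Emit:
servo_tool(
  offset=[
    [-1.0, 2, 2],
    [-1, 2, 2],
  ],
  turn=[0, 0],
  fingers=[0, 0],
)

```text
time: 16.32
eef_pos: [0.6034, -0.0414, 0.3871]
eef_rot: [-3.073, -0.022, -1.199]
ft_force: [-0.9, 1.6, 11.2]
grip_width: 0.0179
```

```bash
python3 - <<'E'
from g import *
ob();wr(19);ob()
E
```

```text
t 16.325 p [ 0.6034 -0.0414  0.3871] rot [-3.0725 -0.0221 -1.199 ] grasp [ 0.6153 -0.0406  0.2235] f [-0.92  1.64 11.17] tq [ 0.306  0.219 -0.033] w 0.0179
t 16.375 p [ 0.6033 -0.0413  0.3871] rot [-3.0725 -0.0222 -1.1989] grasp [ 0.6151 -0.0406  0.2236] f [-1.77  1.05 10.92] tq [0.242 0.234 0.051] w 0.0181
```

View pics/z19.png

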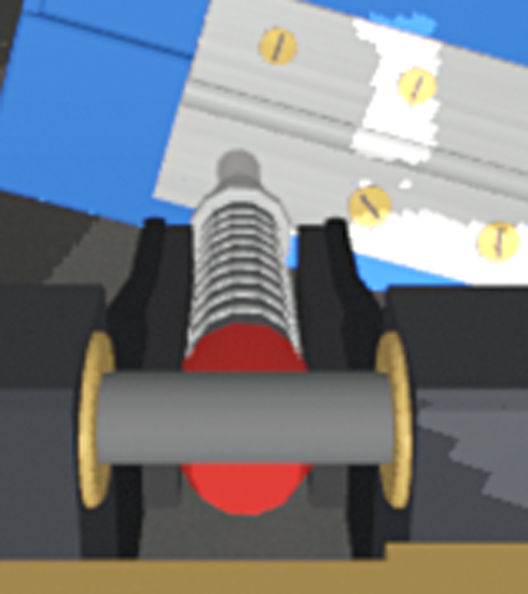

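Emit:
servo_tool(
  offset=[
    [-1.0, 2, 2],
    [-0.8, 1.5, 2.9],
  ],
  turn=[0, 0],
  fingers=[0, 0],
)

```text
time: 16.62
eef_pos: [0.6013, -0.0409, 0.3868]
eef_rot: [-3.063, -0.027, -1.199]
ft_force: [-1.9, 1.7, 12.9]
grip_width: 0.0178
```

Emit:
servo_tool(
  offset=[
    [-0.6, 1, 3],
  ],
  turn=[0],
  fingers=[0],
)

```text
time: 16.75
eef_pos: [0.6011, -0.0407, 0.3864]
eef_rot: [-3.059, -0.03, -1.199]
ft_force: [-2.8, 2.2, 14.1]
grip_width: 0.0179
```

```bash
python3 - <<'E'
from g import *
ob();wr(20);ob();d=cam('side',20);ob();e=load('side15');f=load('side4')
c=lambda d,u,v:cv2.resize(d['frame'][v:v+70,u:u+45],(257,400),interpolation=2)
save('c20',np.hstack([c(f,210,175),c(load('side6'),220,100),c(d,220,100)]))
E
```

```text
t 16.75 p [ 0.6011 -0.0407  0.3864] rot [-3.059  -0.0296 -1.1995] grasp [ 0.6155 -0.0403  0.223 ] f [-2.85  2.24 14.12] tq [0.411 0.449 0.067] w 0.0179
t 16.8 p [ 0.601  -0.0406  0.3864] rot [-3.059  -0.0295 -1.1995] grasp [ 0.6154 -0.0402  0.223 ] f [-1.53  1.55 12.99] tq [0.395 0.426 0.094] w 0.0176
t 16.85 p [ 0.601  -0.0406  0.3863] rot [-3.0592 -0.0295 -1.1995] grasp [ 0.6154 -0.0402  0.2229] f [-2.2   1.2  13.06] tq [0.411 0.419 0.027] w 0.0176
```

View pics/c20.png

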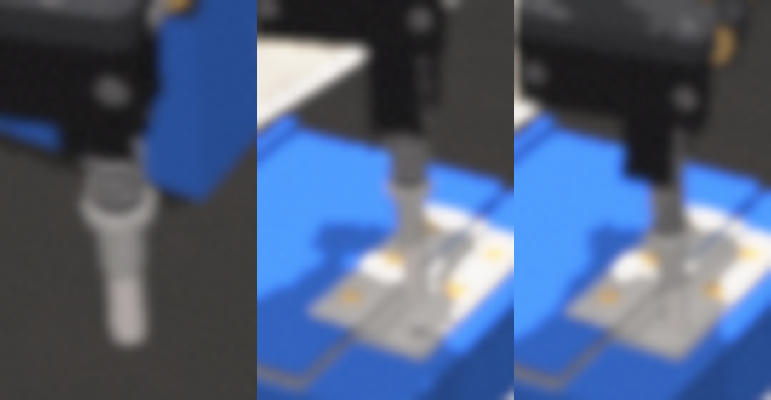

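View pics/z20.png

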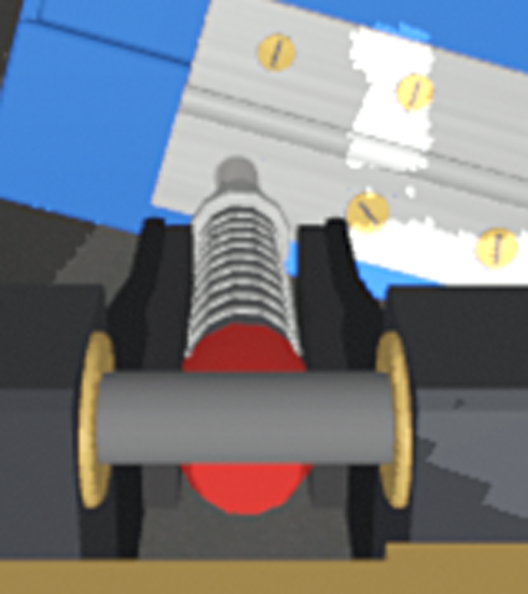

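Emit:
servo_tool(
  offset=[
    [-1.5, 1.8, 2.4],
    [-1.2, 1.4, 2.8],
  ],
  turn=[0, 0],
  fingers=[0, 0],
)

```text
time: 17.1
eef_pos: [0.5992, -0.0394, 0.386]
eef_rot: [-3.05, -0.036, -1.2]
ft_force: [-1.5, 1.7, 11.8]
grip_width: 0.0181
```

```bash
python3 - <<'E'
from g import *
ob()
lean(20,(245.5,450),(237,175),.2585)
E
```

```text
t 17.1 p [ 0.5992 -0.0394  0.386 ] rot [-3.0497 -0.0355 -1.1998] grasp [ 0.6154 -0.0393  0.2228] f [-1.46  1.75 11.82] tq [ 0.266  0.324 -0.013] w 0.0181
[ 0.6142811  -0.03835704  0.2585    ] [ 0.60989046 -0.04222274  0.1235    ] [1.86344779 1.64065375]
```

Emit:
servo_tool(
  offset=[
    [0.3, 1.2, 3],
  ],
  turn=[0],
  fingers=[0],
)

```text
time: 17.23
eef_pos: [0.5991, -0.0398, 0.3856]
eef_rot: [-3.046, -0.037, -1.2]
ft_force: [-4.1, 2.7, 13.3]
grip_width: 0.0183
```

```bash
python3 - <<'E'
from g import *
ob()
E
```

```text
t 17.225 p [ 0.5991 -0.0398  0.3856] rot [-3.0456 -0.0371 -1.2001] grasp [ 0.6159 -0.0398  0.2225] f [-4.11  2.74 13.33] tq [ 0.68   0.688 -0.017] w 0.0183
```

Emit:
servo_tool(
  offset=[
    [0, 1.2, 2.7],
  ],
  turn=[0],
  fingers=[0],
)

```text
time: 17.35
eef_pos: [0.5985, -0.0399, 0.3852]
eef_rot: [-3.043, -0.038, -1.2]
ft_force: [-3.7, 2.3, 12.2]
grip_width: 0.0178
```

```bash
python3 - <<'E'
from g import *
ob()
E
```

```text
t 17.35 p [ 0.5985 -0.0399  0.3852] rot [-3.0426 -0.0376 -1.2003] grasp [ 0.6158 -0.0397  0.2221] f [-3.69  2.26 12.19] tq [0.633 0.67  0.024] w 0.0178
```

Emit:
servo_tool(
  offset=[
    [-0.4, 1.2, 2.8],
  ],
  turn=[0],
  fingers=[0],
)

```text
time: 17.48
eef_pos: [0.5977, -0.0397, 0.3844]
eef_rot: [-3.04, -0.038, -1.2]
ft_force: [-2.8, 1.9, 12.5]
grip_width: 0.0179
```

```bash
python3 - <<'E'
from g import *
ob();wr(21);ob()
E
```

```text
t 17.475 p [ 0.5977 -0.0397  0.3844] rot [-3.0399 -0.0385 -1.2004] grasp [ 0.6155 -0.0395  0.2213] f [-2.84  1.88 12.46] tq [0.45  0.489 0.058] w 0.0179
t 17.525 p [ 0.5976 -0.0397  0.3842] rot [-3.0401 -0.0384 -1.2004] grasp [ 0.6154 -0.0395  0.2211] f [-1.29  1.04 10.3 ] tq [0.398 0.478 0.069] w 0.0181
```

View pics/z21.png

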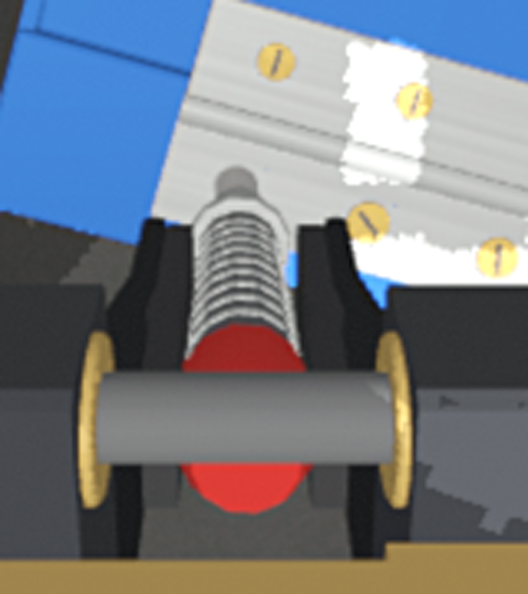

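```bash
python3 - <<'E'
from h import *
for k in [6,7,9,11,12,14,15,18,20,21]:
    d=load(f'wrist{k}'); f=cv2.resize(d['frame'],None,fx=4,fy=4,interpolation=cv2.INTER_CUBIC)
    h=cv2.cvtColor(f,cv2.COLOR_RGB2HSV); m=(((h[...,0]<8)|(h[...,0]>172))&(h[...,1]>150)&(h[...,2]>80))
    m[:900]=0; m[:, :880]=0; m[:,1200:]=0
    y,x=np.nonzero(m); w=[(r,np.ptp(np.nonzero(m[r])[0])) for r in range(1010,1270,2) if m[r].sum()>20]
    top=max(v for r,v in w if r<1100); bot=max(v for r,v in w if r>1180)
    r0=[(r,v) for r,v in w if r>1180]
    print(k,y.min()/4,y.max()/4,top/4,bot/4, len(x)/16)
E
```

```text
6 257.0 316.75 38.0 40.0 912.1875
7 257.0 316.75 38.0 40.0 911.125
9 257.25 316.5 38.0 40.0 894.375
11 257.75 316.25 37.75 40.25 866.6875
12 257.5 316.5 37.75 40.25 882.5
14 257.5 316.5 37.75 40.25 886.8125
15 257.75 316.5 37.75 40.25 872.5625
18 258.25 315.75 37.25 39.5 820.75
20 258.25 315.5 37.0 39.5 811.4375
21 258.5 315.25 37.0 39.5 792.9375
```

```bash
python3 - <<'E'
from g import *
d=cam('scene',22);ob()
c=lambda k:cv2.resize(load(f'scene{k}')['frame'][200:245,198:232],(264*34//34,352),interpolation=2)
save('c21',np.hstack([c(8),c(11),c(22)]))
lean(21,(245.5,449),(237,184),.2565)
E
```

```text
t 17.575 p [ 0.5977 -0.0397  0.384 ] rot [-3.0403 -0.0383 -1.2004] grasp [ 0.6154 -0.0395  0.221 ] f [-2.56  1.99  9.42] tq [0.477 0.522 0.033] w 0.0176
[ 0.6135579  -0.03753994  0.2565    ] [ 0.61023849 -0.04218746  0.1235    ] [1.42998664 2.00212786]
```

View pics/c21.png

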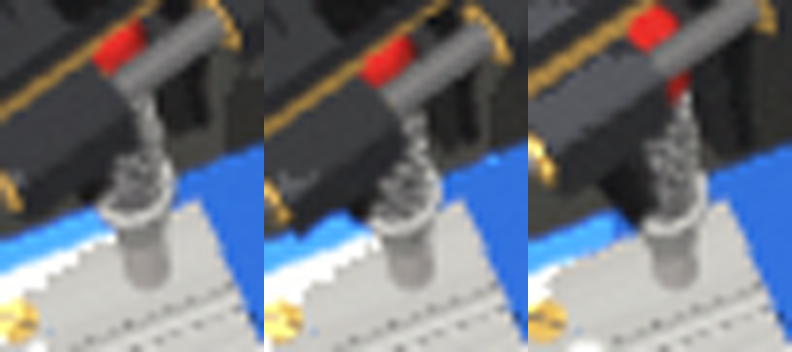

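Emit:
servo_tool(
  offset=[
    [0, 0, 1.2],
  ],
  turn=[0],
  fingers=[0],
)

```text
time: 17.7
eef_pos: [0.5976, -0.0394, 0.3839]
eef_rot: [-3.04, -0.038, -1.2]
ft_force: [-1.7, 1.0, 6.2]
grip_width: 0.0181
```

```bash
python3 - <<'E'
from g import *
ob();wr(23);ob();wr(24);ob()
E
```

```text
t 17.7 p [ 0.5976 -0.0394  0.3839] rot [-3.0396 -0.0384 -1.2003] grasp [ 0.6155 -0.0392  0.2209] f [-1.73  0.96  6.23] tq [0.256 0.538 0.057] w 0.0181
t 17.75 p [ 0.5977 -0.0394  0.3839] rot [-3.0395 -0.0385 -1.2003] grasp [ 0.6155 -0.0392  0.2209] f [-2.17  0.43  7.74] tq [0.285 0.481 0.058] w 0.0177
t 17.8 p [ 0.5977 -0.0395  0.3839] rot [-3.0395 -0.0385 -1.2004] grasp [ 0.6156 -0.0393  0.2209] f [-2.28  1.21  8.17] tq [0.318 0.617 0.012] w 0.0182
```

Emit:
servo_tool(
  offset=[
    [0, 0.4, 0.8],
  ],
  turn=[0],
  fingers=[0],
)

```text
time: 17.92
eef_pos: [0.5974, -0.0394, 0.384]
eef_rot: [-3.039, -0.039, -1.2]
ft_force: [-2.3, 0.6, 6.7]
grip_width: 0.0176
```

```bash
python3 - <<'E'
from g import *
ob();wr(25);ob();
E
```

```text
t 17.925 p [ 0.5974 -0.0394  0.384 ] rot [-3.0389 -0.0387 -1.2003] grasp [ 0.6153 -0.0392  0.221 ] f [-2.33  0.58  6.74] tq [ 0.259  0.451 -0.019] w 0.0176
t 17.975 p [ 0.5974 -0.0394  0.3841] rot [-3.0388 -0.0387 -1.2002] grasp [ 0.6153 -0.0392  0.221 ] f [-2.1   1.42  6.83] tq [ 0.285  0.493 -0.011] w 0.0178
```

```bash
python3 - <<'E'
from h import *
# profiles for the collar far edge
from scipy.optimize import least_squares
ds={k:load(f'wrist{k}') for k in [2,7,9,11,14,15,18,20,21,25]}
cols=[]
for k in ds: 
    f=ds[k]['frame'][200:250,225:285]; cols.append(cv2.resize(f,None,fx=2.6,fy=5.6,interpolation=2))
save('c22',np.vstack([np.hstack(cols[:5]),np.hstack(cols[5:])]))
E
```

```text
(no output)
```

View pics/c22.png

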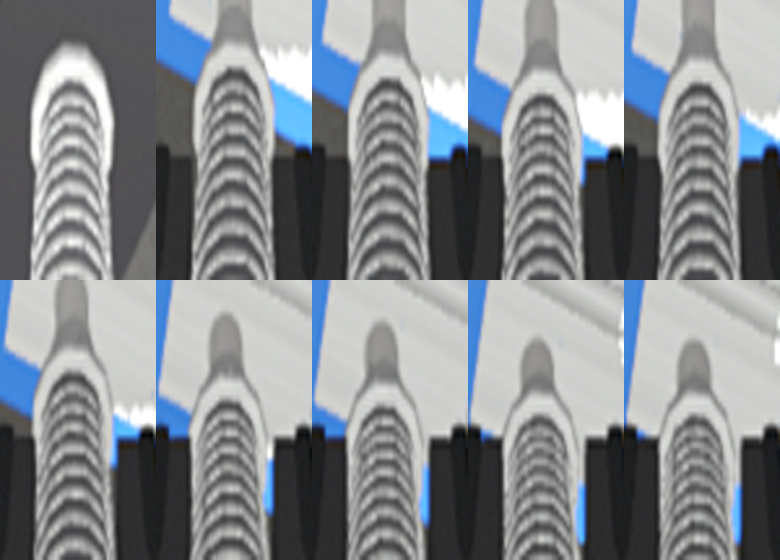

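```bash
python3 - <<'E'
from h import *
from scipy.optimize import least_squares
d=load('wrist7'); p=np.array([.6151,-.043,.4004]);R=Ro.from_euler('xyz',[3.1334,.0086,-1.1957]).as_matrix()
K=d['camera_matrix'];Rc=Ro.from_euler('xyz',d['attitude']).as_matrix()
def proj(q): # q in tool frame
    return pix(d,p+R@q)[1]
G=np.array([0,0,.164])
def model(s,th,y0=0):
    # axis direction toward tip in tool y-z plane, lean th ; far direction -y
    a=np.array([0,np.sin(th),np.cos(th)]); n=np.array([0,-np.cos(th),np.sin(th)])
    o=G+np.array([0,y0,0])-a*s
    return proj(o+a*.0486+n*.011), proj(o+a*(-.0916+.0)-n*.008)  # collar far edge(upper), cap top near edge
for y0 in(-.001,0,.001): print('ref',model(0,0,y0),model(0,.017,y0))
obs={7:(208,316.75),9:(209.8,316.5),11:(212.5,316.25),14:(210.7,316.5),15:(212.2,316.5),18:(216.4,315.75),20:(217.5,315.5),21:(219.6,315.25),25:(220,315.25)}
# calibrate y0, th0 w/ s=0 in frame 7
b=least_squares(lambda x:np.array(model(0,x[0],x[1]))-obs[7],[0,0]).x;print('cal',b)
for k in obs:
    x=least_squares(lambda x:np.array(model(x[0],x[1],b[1]))-obs[k],[0,b[0]],x_scale=[.001,.01]).x; print(k,'slide mm',x[0]*1e3,'lean in tool deg',np.degrees(x[1]-b[0]))
E
```

```text
ref (np.float64(204.60631550592348), np.float64(470.32847898022123)) (np.float64(205.67129883931673), np.float64(466.6960668467908))
ref (np.float64(206.00695320935483), np.float64(472.9998566204579)) (np.float64(207.06747006785798), np.float64(469.40251015056674))
ref (np.float64(207.40343608153321), np.float64(475.6502418149828)) (np.float64(208.45950824084707), np.float64(472.08752188657695))
cal [ 0.33643207 -0.01488368]
7 slide mm 0.0 lean in tool deg 0.0
9 slide mm 5.710227833929935 lean in tool deg 1.3480982000357453
11 slide mm 22.72928144790994 lean in tool deg 4.431903582441608
14 slide mm 9.479105088338853 lean in tool deg 2.1250471826368575
15 slide mm 19.176552154231512 lean in tool deg 3.859036000905536
18 slide mm 28.86820738025428 lean in tool deg 5.340865272465197
20 slide mm 28.786239577503856 lean in tool deg 5.346136065768564
21 slide mm 28.692644184938576 lean in tool deg 5.351931519277102
25 slide mm 28.68791539558971 lean in tool deg 5.352086707968326
```

```bash
python3 - <<'E'
from h import *
from scipy.optimize import least_squares
d=load('wrist7'); p=np.array([.6151,-.043,.4004]);R=Ro.from_euler('xyz',[3.1334,.0086,-1.1957]).as_matrix()
def proj(q): return pix(d,p+R@q)[1]
G=np.array([0,0,.164])
def model(s,th,y0=0):
    a=np.array([0,np.sin(th),np.cos(th)]); n=np.array([0,-np.cos(th),np.sin(th)])
    o=G+np.array([0,y0,0])-a*s
    return proj(o+a*.0486+n*.011), proj(o-a*.0364-n*.008)
obs={7:(208,316.75),9:(209.8,316.5),11:(212.5,316.25),14:(210.7,316.5),15:(212.2,316.5),18:(216.4,315.75),20:(217.5,315.5),21:(219.6,315.25),25:(220,315.25)}
b=least_squares(lambda x:np.array(model(0,x[0],x[1]))-obs[7],[0,0],x_scale=[.01,.001]).x;print('cal',b)
for k in obs:
    x=least_squares(lambda x:np.array(model(x[0],x[1],b[1]))-obs[k],[0,b[0]],x_scale=[.001,.01]).x; print(k,'slide mm',round(x[0]*1e3,2),'lean in tool deg',round(np.degrees(x[1]-b[0]),2))
E
```

```text
cal [ 3.30452786e-02 -5.40229310e-05]
7 slide mm 0.0 lean in tool deg 0.0
9 slide mm 0.75 lean in tool deg 1.31
11 slide mm 2.08 lean in tool deg 3.25
14 slide mm 1.22 lean in tool deg 1.94
15 slide mm 2.03 lean in tool deg 2.99
18 slide mm 4.28 lean in tool deg 6.06
20 slide mm 4.94 lean in tool deg 6.88
21 slide mm 6.44 lean in tool deg 8.4
25 slide mm 6.77 lean in tool deg 8.68
```

```bash
python3 - <<'E'
from h import *
for k in [6,7,9,12,14,15,16,18,20,21,23,25]:
    f=load(f'wrist{k}')['frame'].astype(float); r=f[...,0]-.5*(f[...,1]+f[...,2])
    # subpixel widths: sum of normalized redness per row
    out=[]
    for v in (260,264,268,270,301,303,306,309):
        row=r[v,225:285]; lo=np.median(np.r_[row[:12],row[-12:]]); hi=np.median(row[22:38]); out.append(((row-lo)/(hi-lo)).clip(0,1).sum())
    # bottom edge location
    col=r[300:335,250:258].mean(1); hi=col[:6].mean(); lo=col[-8:].mean(); 
    print(k,np.round(out,2),'bot',round(300+((col-lo)/(hi-lo)).clip(0,1).sum(),2))
E
```

```text
6 [23.65 30.87 36.31 36.95 38.93 37.28 33.89 29.93] bot 317.1
7 [23.62 30.77 36.2  37.04 38.93 37.24 33.89 29.88] bot 317.1
9 [23.02 30.36 35.8  37.18 38.73 37.21 33.41 29.54] bot 316.84
12 [21.78 30.24 35.75 36.88 38.75 37.18 33.42 29.2 ] bot 316.76
14 [21.97 30.15 35.63 36.88 38.94 37.19 33.55 29.38] bot 316.85
15 [21.51 29.76 35.6  36.77 38.76 37.17 33.47 29.14] bot 316.61
16 [20.84 29.61 35.16 36.72 38.68 36.98 33.35 28.95] bot 316.46
18 [18.99 28.78 33.96 36.12 38.29 36.62 33.07 28.61] bot 316.03
20 [18.1  28.57 33.73 36.06 38.24 36.57 32.95 28.25] bot 315.88
21 [17.94 28.31 33.38 36.11 38.17 36.27 32.63 27.68] bot 315.45
23 [17.97 28.17 33.59 36.   38.14 36.25 32.6  27.5 ] bot 315.38
25 [18.   28.23 33.44 35.96 38.14 36.25 32.57 27.63] bot 315.44
```

```bash
python3 - <<'E'
from g import *
o,R=ob(); print(R.T@np.array([0,0,10.]), R.T@np.array([-.01,0,0])*1e3)
E
```

```text
t 17.975 p [ 0.5974 -0.0394  0.3841] rot [-3.0388 -0.0387 -1.2002] grasp [ 0.6153 -0.0392  0.221 ] f [-2.1   1.42  6.83] tq [ 0.285  0.493 -0.011] w 0.0178
[ 0.38729756 -1.02547929 -9.93973807] [-3.61872778  9.2576109  -1.09610662]
```

Emit:
servo_tool(
  offset=[
    [0.2, -0.5, -5],
    [0.2, -0.5, -5],
    [0.4, -1, -10],
    [0.6, -1.5, -15],
    [0.4, -1, -10],
    [0, 0, 0],
    [0, 0, 0],
  ],
  turn=[0, 0, 0, 0, 0, 0, 0],
  fingers=[0, 0, 0, 0, 0, 0, 0],
)

```text
time: 18.85
eef_pos: [0.597, -0.0398, 0.4307]
eef_rot: [-3.041, -0.038, -1.2]
ft_force: [-0.5, 0.2, -1.7]
grip_width: 0.0173
```

```bash
python3 - <<'E'
from g import *
ob();wr(26);d=cam('scene',26);w=cam('side',26);ob()
a=cv2.resize(d['frame'][160:260,170:270],(400,400),interpolation=2);b=cv2.resize(w['frame'][80:180,200:300],(400,400),interpolation=2)
save('c23',np.hstack([a,b]))
E
```

```text
t 18.85 p [ 0.597  -0.0398  0.4307] rot [-3.0409 -0.0384 -1.2001] grasp [ 0.6146 -0.0397  0.2676] f [-0.47  0.17 -1.71] tq [0.005 0.096 0.014] w 0.0173
t 19.0 p [ 0.597  -0.0398  0.4303] rot [-3.0414 -0.0381 -1.2001] grasp [ 0.6146 -0.0396  0.2673] f [ 0.05  0.68 -0.76] tq [-0.022  0.105 -0.028] w 0.0181
```

View pics/c23.png

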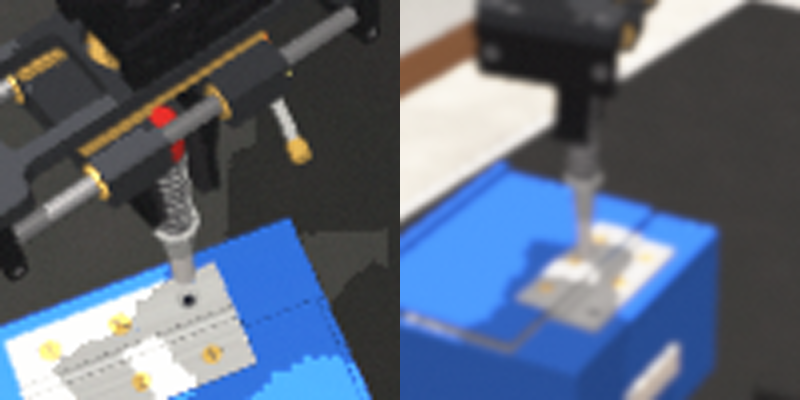

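View pics/z26.png

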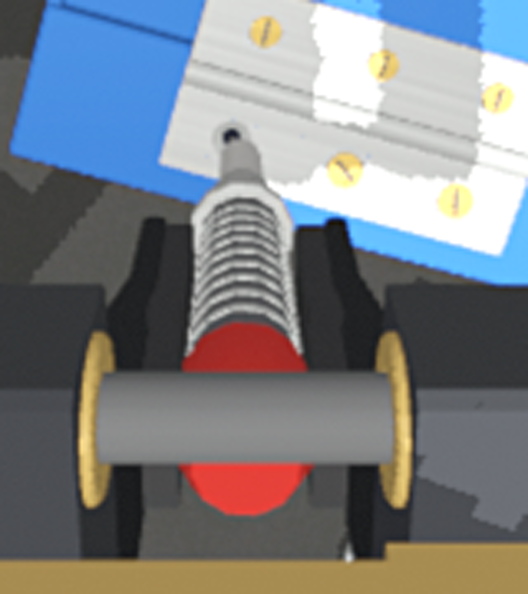

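```bash
python3 - <<'E'
from g import *
o,R=ob(); g=o['eef_pos']+R[:,2]*.164
print(R.T@(np.array([.4585,.2335,.270])-g)*1e3)
E
```

```text
t 19.0 p [ 0.597  -0.0398  0.4303] rot [-3.0414 -0.0381 -1.2001] grasp [ 0.6146 -0.0396  0.2673] f [ 0.05  0.68 -0.76] tq [-0.022  0.105 -0.028] w 0.0181
[-310.79203843   44.82676771  -19.14147806]
```

Ten rows, ramped.

Emit:
servo_tool(
  offset=[
    [-15, 2.2, -1],
    [-30, 4.3, -2],
    [-36, 5.2, -2.3],
    [-38, 5.5, -2.3],
    [-38, 5.5, -2.3],
    [-38, 5.5, -2.3],
    [-36, 5.2, -2.3],
    [-32, 4.6, -2],
    [-25, 3.6, -1.5],
    [-10, 1.5, -0.5],
    [0, 0, 0],
    [0, 0, 0],
  ],
  turn=[0, 0, 0, 0, 0, 0, 0, 0, 0, 0, 0, 0],
  fingers=[0, 0, 0, 0, 0, 0, 0, 0, 0, 0, 0, 0],
)

```text
time: 20.5
eef_pos: [0.435, 0.2346, 0.4315]
eef_rot: [-3.049, -0.032, -1.198]
ft_force: [-0.7, 0.6, -1.7]
grip_width: 0.018
```

```bash
python3 - <<'E'
from g import *
o,R=ob();wr(27);d=cam('scene',27);w=cam('side',27);o,R=ob()
g=o['eef_pos']+R[:,2]*.164
print(R.T@(np.array([.4585,.2335,.270])-g)*1e3)
crop(d,'c24',260,50,380,190,5);crop(w,'c25',170,170,290,310,5)
E
```

```text
t 20.5 p [0.435  0.2346 0.4315] rot [-3.0485 -0.0319 -1.1979] grasp [0.451  0.2353 0.2683] f [-0.75  0.63 -1.67] tq [ 0.006  0.07  -0.032] w 0.018
t 20.65 p [0.4352 0.2344 0.4315] rot [-3.0485 -0.0317 -1.1988] grasp [0.4513 0.2351 0.2683] f [ 0.08 -0.62 -1.66] tq [0.006 0.058 0.017] w 0.0178
[ 4.14237777 -6.23936519 -0.98335534]
```

View pics/c24.png

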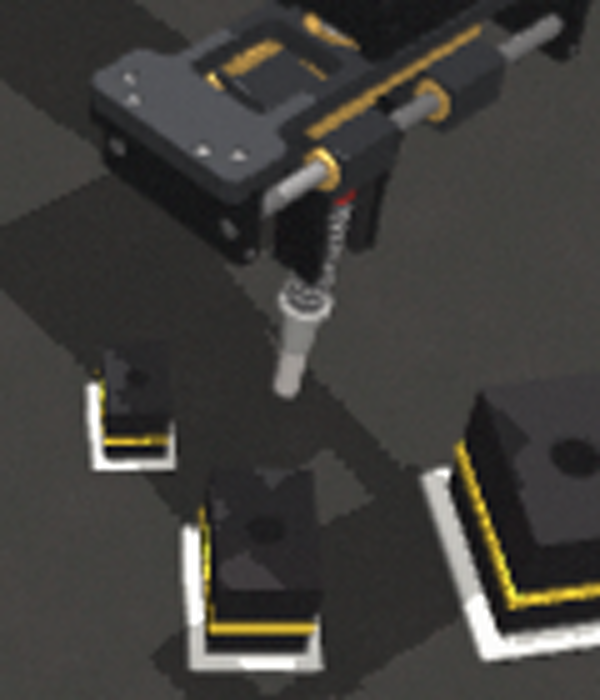

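View pics/c25.png

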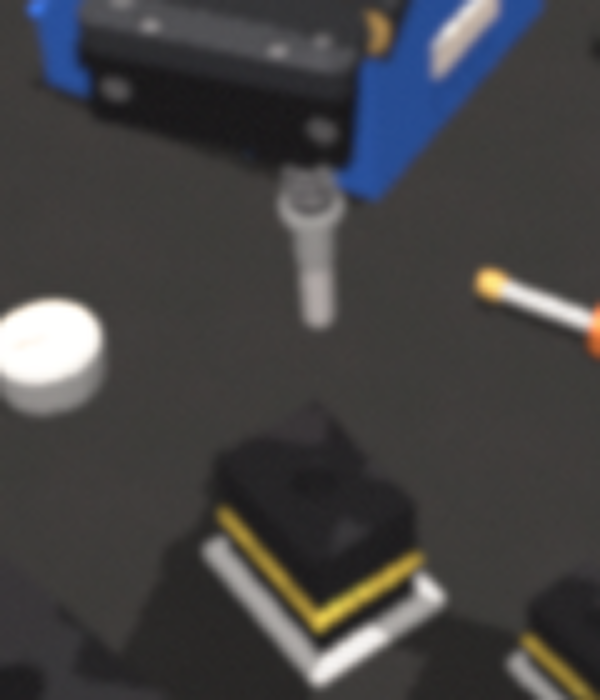

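View pics/wrist27.png

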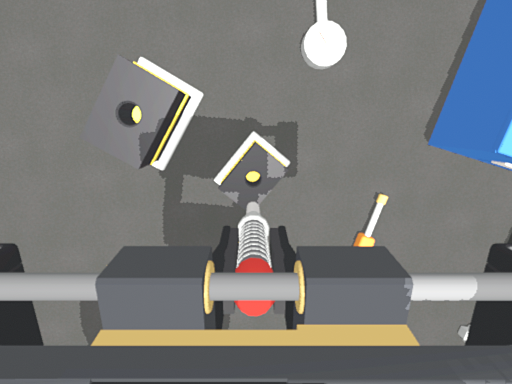

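```bash
python3 - <<'E'
from g import *
s=load('scene27');w=load('side27');x=load('wrist27')
S=lambda p:((p[0]+.5)/5-.5+260,(p[1]+.5)/5-.5+50);W=lambda p:((p[0]+.5)/5-.5+170,(p[1]+.5)/5-.5+170)
for n,a,b in [('tip',(286,389),(318,320)),('collar',(305,303),(311,203)),('bore',(265,529),(317,482))]:
    X=tri(s,S(a),w,W(b));print(n,X,np.round(np.subtract(pix(s,X),S(a)),2))
print('bore s',onz(s,*S((265,529)),.066),'w',onz(w,*W((317,482)),.066))
crop(x,'c26',205,140,305,250,5.5)
E
```

```text
tip [0.45086631 0.23249373 0.16107847] [0.13 0.06]
collar [0.45092984 0.23241855 0.21819037] [-0.05 -0.03]
bore [0.45858205 0.23174538 0.06372688] [-0.06 -0.03]
bore s [0.46006236 0.23100666 0.066     ] w [0.45725565 0.23307836 0.066     ]
```

View pics/c26.png

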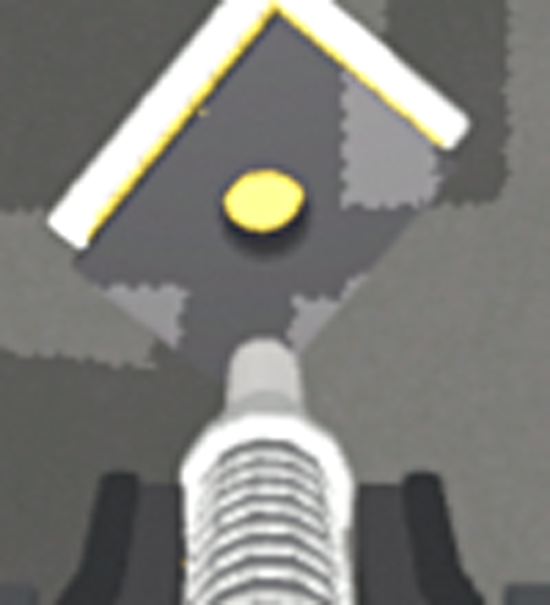

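```bash
python3 - <<'E'
from g import *
x=load('wrist27')
f=lambda a,b:(205+(a+.5)/5.5-.5,140+(b+.5)/5.5-.5)
print('bore',onz(x,*f(263.5,210),.066))
for z in(.159,.161): print('tip far edge(body r5.5 at +2.5mm)',onz(x,*f(264,338),z+.0025))
print('collar far edge',onz(x,*f(267,412),.2183)) 
o,R=ob();print('away dir',-R[:,1]*5.5)
for v in [(.0077,-.0007),(.0072,-.0005)]: print(R.T@np.array([*v,0])*1e3)
print(R.T@np.array([0,0,-10.]))
E
```

```text
bore [0.45902162 0.23428748 0.066     ]
tip far edge(body r5.5 at +2.5mm) [0.45474211 0.23545407 0.1615    ]
tip far edge(body r5.5 at +2.5mm) [0.45520024 0.2356945  0.1635    ]
collar far edge [0.45904813 0.23848754 0.2183    ]
t 20.65 p [0.4352 0.2344 0.4315] rot [-3.0485 -0.0317 -1.1988] grasp [0.4513 0.2351 0.2683] f [ 0.08 -0.62 -1.66] tq [0.006 0.058 0.017] w 0.0178
away dir [5.09575063 2.00555938 0.51093746]
[ 3.44913731 -6.87879787  0.75205829]
[ 3.08126459 -6.48847724  0.70389742]
[-0.31718493  0.9289772   9.95170312]
```

Emit:
servo_tool(
  offset=[
    [3, -7.8, 0.9],
    [-0.5, 1.4, 15],
    [-0.6, 1.9, 20],
    [-0.6, 1.9, 20],
    [-0.5, 1.4, 15],
    [-0.2, 0.5, 5],
    [0, 0, 0],
    [0, 0, 0],
  ],
  turn=[0, 0, 0, 0, 0, 0, 0, 0],
  fingers=[0, 0, 0, 0, 0, 0, 0, 0],
)

```text
time: 21.65
eef_pos: [0.4513, 0.2321, 0.3553]
eef_rot: [-3.04, -0.034, -1.205]
ft_force: [0.3, 0.2, -1.6]
grip_width: 0.0179
```

```bash
python3 - <<'E'
from g import *
o,R=ob();wr(28);d=cam('scene',28);w=cam('side',28);o,R=ob()
a=cv2.resize(d['frame'][90:190,270:350],(320,400),interpolation=2);b=cv2.resize(w['frame'][200:300,190:280],(360,400),interpolation=2)
save('c27',np.hstack([a,b]));crop(load('wrist28'),'c28',205,140,305,250,5.5)
E
```

```text
t 21.65 p [0.4513 0.2321 0.3553] rot [-3.0396 -0.0336 -1.2053] grasp [0.4689 0.233  0.1922] f [ 0.26  0.23 -1.59] tq [-0.031  0.093 -0.005] w 0.0179
t 21.8 p [0.4511 0.2322 0.3554] rot [-3.0396 -0.0335 -1.2051] grasp [0.4686 0.233  0.1923] f [-0.07  0.75 -1.92] tq [-0.037  0.09   0.044] w 0.018
```

View pics/c27.png

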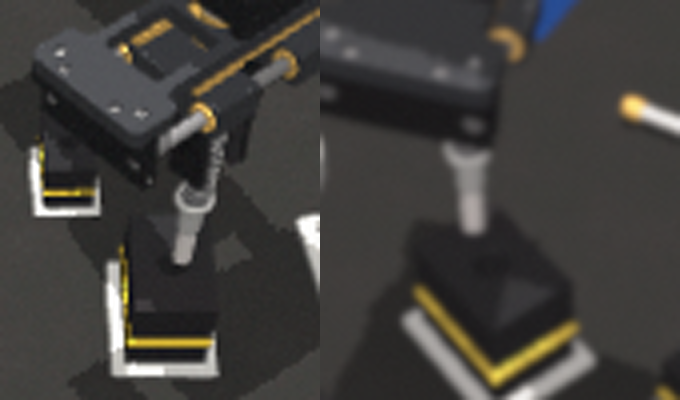

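View pics/c28.png

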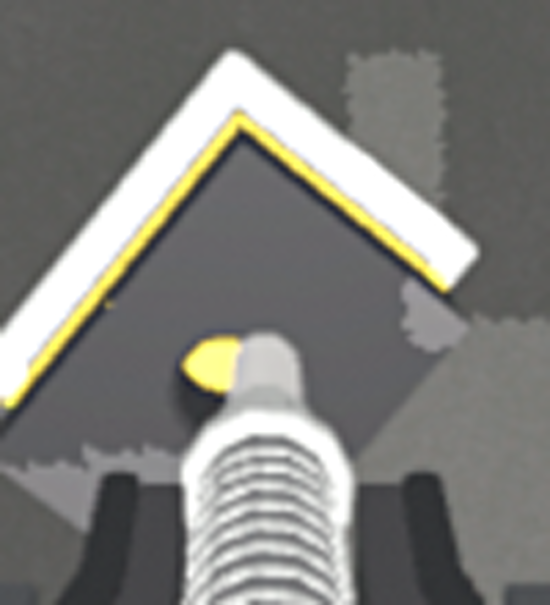

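```bash
python3 - <<'E'
from g import *
x=load('wrist28')
f=lambda a,b:(205+(a+.5)/5.5-.5,140+(b+.5)/5.5-.5)
print('pred bore px',[(q[0]-205+.5)*5.5-.5 if i==0 else 0 for i,q in enumerate([pix(x,[.4588,.2335,.066])])],(pix(x,[.459,.2343,.066])[1]-140+.5)*5.5)
for L in [(178,375)]: print('bore left edge',onz(x,*f(*L),.066))
T=onz(x,*f(267.5,333),.0845+.0025);o,R=ob();print('tip c',T-(-R[:,1]*.0055)*np.array([1,1,0]))
s=load('scene28');w=load('side28')
S=lambda p:((p[0]+.5)/4-.5+270,(p[1]+.5)/4-.5+90);W=lambda p:((p[0]-320+.5)/4-.5+190,(p[1]+.5)/4-.5+200)
for n,a,b in [('tip',(183,261),(474,229)),('collar',(194,200),(466,158))]:
    X=tri(s,S(a),w,W(b));print(n,X,np.round(np.subtract(pix(s,X),S(a)),2))
E
```

```text
pred bore px [np.float64(228.46305561660677)] 386.4159081679297
bore left edge [0.45804601 0.24239429 0.066     ]
t 21.8 p [0.4511 0.2322 0.3554] rot [-3.0396 -0.0335 -1.2051] grasp [0.4686 0.233  0.1923] f [-0.07  0.75 -1.92] tq [-0.037  0.09   0.044] w 0.018
tip c [0.46969776 0.23122844 0.087     ]
tip [0.47052255 0.23101274 0.08302646] [-0.21 -0.09]
collar [0.46793304 0.23278586 0.13747318] [0.46 0.19]
```

Emit:
servo_tool(
  offset=[
    [-3, 4.7, -0.6],
    [-3, 4.7, -0.6],
    [0, 0, 0],
    [0, 0, 0],
  ],
  turn=[0, 0, 0, 0],
  fingers=[0, 0, 0, 0],
)

```text
time: 22.3
eef_pos: [0.4388, 0.2348, 0.3562]
eef_rot: [-3.038, -0.034, -1.204]
ft_force: [-0.4, -0.4, -0.7]
grip_width: 0.0177
```

```bash
python3 - <<'E'
from g import *
o,R=ob();wr(29);d=cam('scene',29);w=cam('side',29);o,R=ob()
a=cv2.resize(d['frame'][90:190,270:350],(320,400),interpolation=2);b=cv2.resize(w['frame'][200:300,190:280],(360,400),interpolation=2)
save('c29',np.hstack([a,b]));crop(load('wrist29'),'c30',205,140,305,250,5.5)
print(R.T@np.array([0,0,-10.]),R.T@np.array([10,0,0]),R.T@np.array([0,10,0]))
E
```

```text
t 22.3 p [0.4388 0.2348 0.3562] rot [-3.0385 -0.0336 -1.2045] grasp [0.4565 0.2357 0.1932] f [-0.44 -0.39 -0.71] tq [-0.003  0.115  0.004] w 0.0177
t 22.45 p [0.439  0.2347 0.3561] rot [-3.0387 -0.0336 -1.2047] grasp [0.4567 0.2356 0.1931] f [ 0.16 -0.97 -1.21] tq [-0.009  0.095  0.017] w 0.0174
[-0.33562847  1.02659127  9.9415021 ] [ 3.57779291 -9.27555904  1.07861135] [-9.33202826 -3.59306483  0.05597893]
```

View pics/c29.png

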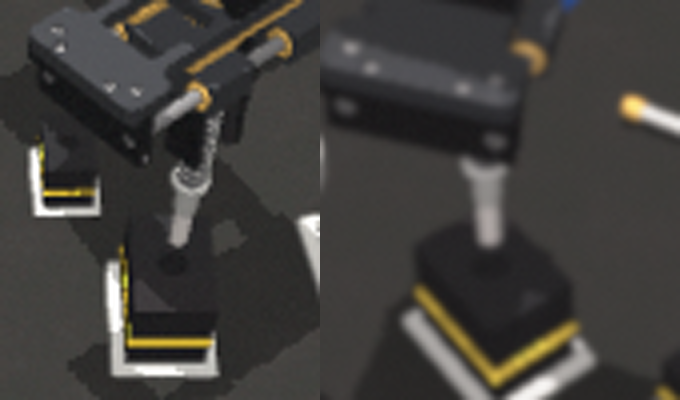

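View pics/c30.png

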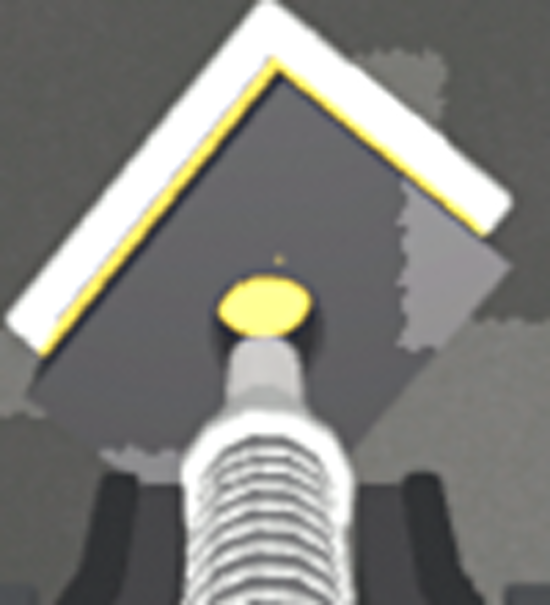

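```bash
python3 - <<'E'
from g import *
x=load('wrist29')
f=lambda a,b:(205+(a+.5)/5.5-.5,140+(b+.5)/5.5-.5)
o,R=ob()
print('bore',onz(x,*f(268.5,326),.066),'top,left,right',onz(x,*f(268,275),.066),onz(x,*f(215,322),.066),onz(x,*f(322,322),.066))
T=onz(x,*f(264.5,335),.0855+.0025);print('tip c',T-(-R[:,1]*.0055)*np.array([1,1,0]))
s=load('scene29');w=load('side29')
S=lambda p:((p[0]+.5)/4-.5+270,(p[1]+.5)/4-.5+90);W=lambda p:((p[0]-320+.5)/4-.5+190,(p[1]+.5)/4-.5+200)
for n,a,b in [('tip',(178,241),(489,244)),('collar',(190,182),(484,172)),('bore',(173,264),(489,265))]:
    X=tri(s,S(a),w,W(b));print(n,X,np.round(np.subtract(pix(s,X),S(a)),2))
E
```

```text
t 22.45 p [0.439  0.2347 0.3561] rot [-3.0387 -0.0336 -1.2047] grasp [0.4567 0.2356 0.1931] f [ 0.16 -0.97 -1.21] tq [-0.009  0.095  0.017] w 0.0174
bore [0.45903226 0.23367926 0.066     ] top,left,right [0.46727525 0.2369275  0.066     ] [0.45649951 0.24244376 0.066     ] [0.46287746 0.22539571 0.066     ]
tip c [0.4570047  0.23433135 0.088     ]
tip [0.45742473 0.23420282 0.08356427] [0.22 0.09]
collar [0.45543341 0.23541727 0.13734919] [0.4  0.17]
bore [0.46009388 0.23244105 0.06409674] [0.19 0.08]
```

Emit:
servo_tool(
  offset=[
    [1.2, -1.4, 0.2],
    [0, 0.9, 4],
    [0, 0.9, 4],
    [0, 0.9, 4],
    [0, 0, 0],
    [0, 0, 0],
  ],
  turn=[0, 0, 0, 0, 0, 0],
  fingers=[0, 0, 0, 0, 0, 0],
)

```text
time: 23.2
eef_pos: [0.4398, 0.2329, 0.3426]
eef_rot: [-3.039, -0.034, -1.205]
ft_force: [0.4, 0.5, -2.0]
grip_width: 0.0179
```

```bash
cat >> g.py <<'E'
def want(o,R,dz=0):
    g=o['eef_pos']+R[:,2]*.164; z=g[2]-dz
    k=np.clip((.1756-z)/.056,0,1); t=np.array([.4587+.0018*k,.2348-.0011*k,z]); print('err now world mm',(t-g)*1e3,'tool',(R.T@(t-g)*1e3).round(2))
E
python3 - <<'E'
from g import *
o,R=ob();want(o,R);want(o,R,.01)
wr(30);crop(load('wrist30'),'c31',205,140,305,250,5.5)
E
```

```text
t 23.2 p [0.4398 0.2329 0.3426] rot [-3.0394 -0.0335 -1.2051] grasp [0.4574 0.2338 0.1795] f [ 0.45  0.55 -2.04] tq [0.003 0.058 0.009] w 0.0179
err now world mm [1.30446643 1.02873165 0.        ] tool [-0.49 -1.58  0.15]
err now world mm [  1.50018506   0.90912582 -10.        ] tool [-0.65 -0.7  10.11]
```

View pics/c31.png

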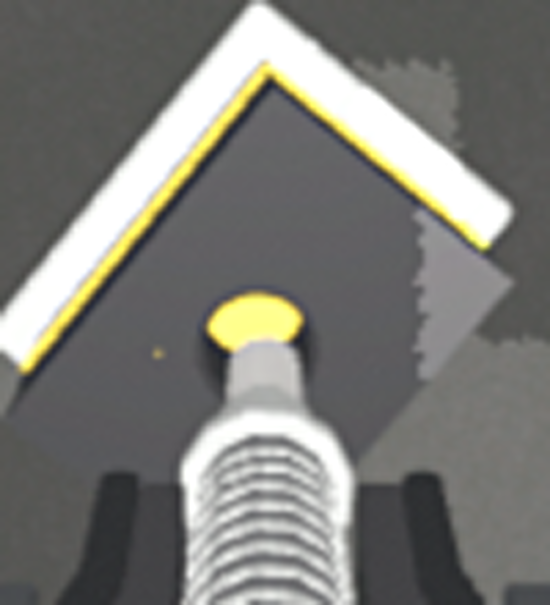

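Emit:
servo_tool(
  offset=[
    [-0.7, -2.2, 0.2],
    [0, 0, 0],
    [0, 0.5, 3],
    [0, 0.5, 3],
    [0, 0, 0],
  ],
  turn=[0, 0, 0, 0, 0],
  fingers=[0, 0, 0, 0, 0],
)

```text
time: 23.88
eef_pos: [0.4415, 0.2342, 0.3363]
eef_rot: [-3.039, -0.034, -1.205]
ft_force: [0.6, 0.1, -1.2]
grip_width: 0.0178
```

```bash
python3 - <<'E'
from g import *
o,R=ob();want(o,R);want(o,R,.01)
wr(31);crop(load('wrist31'),'c32',205,140,305,250,5.5);d=cam('scene',31);w=cam('side',31)
a=cv2.resize(d['frame'][100:180,280:345],(325,400),interpolation=2);b=cv2.resize(w['frame'][210:290,200:270],(350,400),interpolation=2)
save('c33',np.hstack([a,b]))
E
```

```text
t 23.875 p [0.4415 0.2342 0.3363] rot [-3.0389 -0.0335 -1.205 ] grasp [0.4591 0.2351 0.1733] f [ 0.58  0.1  -1.23] tq [0.027 0.118 0.01 ] w 0.0178
err now world mm [-0.3559004  -0.32502009  0.        ] tool [ 0.18  0.45 -0.04]
err now world mm [ -0.03447183  -0.52144866 -10.        ] tool [0.14 1.24 9.94]
```

View pics/c32.png

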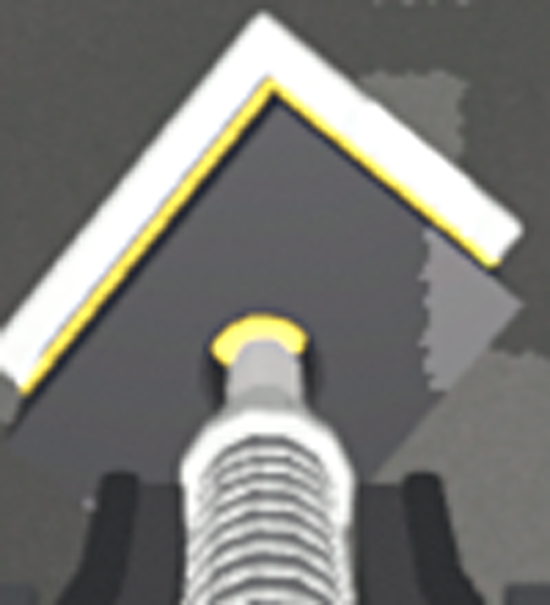

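View pics/c33.png

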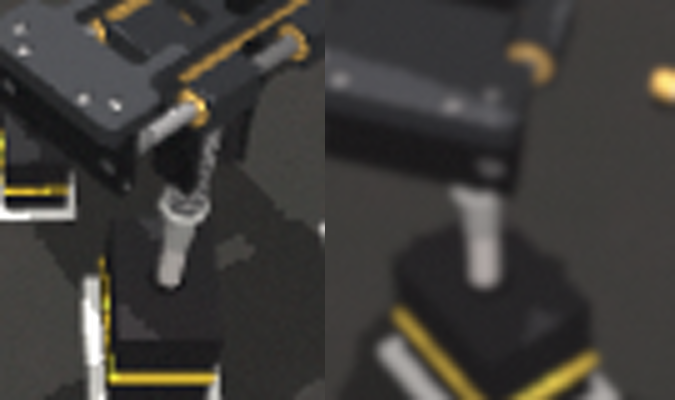

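Emit:
servo_tool(
  offset=[
    [0.1, 0.6, 4],
    [0, 0.5, 5],
    [0, 0.5, 5],
    [0, 0, 0],
  ],
  turn=[0, 0, 0, 0],
  fingers=[0, 0, 0, 0],
)

```text
time: 24.52
eef_pos: [0.4417, 0.2336, 0.3215]
eef_rot: [-3.038, -0.034, -1.205]
ft_force: [0.1, -0.8, -1.8]
grip_width: 0.0176
```

```bash
python3 - <<'E'
from g import *
o,R=ob();want(o,R);want(o,R,.01)
wr(32);crop(load('wrist32'),'c34',205,140,305,250,5.5)
E
```

```text
t 24.525 p [0.4417 0.2336 0.3215] rot [-3.0383 -0.0336 -1.205 ] grasp [0.4595 0.2345 0.1585] f [ 0.09 -0.82 -1.77] tq [-0.024  0.079  0.039] w 0.0176
err now world mm [-0.22969973 -0.03998046  0.        ] tool [-0.04  0.23 -0.03]
err now world mm [  0.09172884  -0.23640903 -10.        ] tool [-0.08  1.03  9.95]
```

View pics/c34.png

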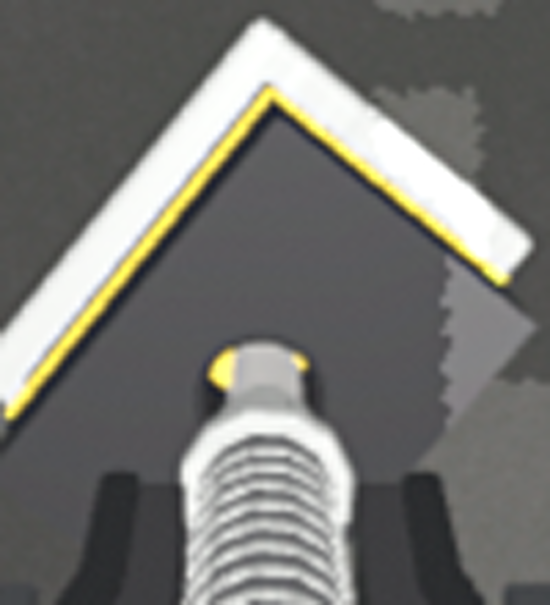

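Emit:
servo_tool(
  offset=[
    [-0.1, 0.5, 4],
    [0, 0.5, 5],
    [0, 0.5, 5],
    [0, 0, 0],
  ],
  turn=[0, 0, 0, 0],
  fingers=[0, 0, 0, 0],
)

```text
time: 25.08
eef_pos: [0.442, 0.2333, 0.3067]
eef_rot: [-3.037, -0.034, -1.205]
ft_force: [0.8, -0.7, -1.4]
grip_width: 0.0178
```

```bash
python3 - <<'E'
from g import *
o,R=ob();want(o,R);want(o,R,.01)
wr(33);crop(load('wrist33'),'c35',205,140,305,250,5.5);d=cam('scene',33);w=cam('side',33)
a=cv2.resize(d['frame'][100:180,280:345],(325,400),interpolation=2);b=cv2.resize(w['frame'][210:290,200:270],(350,400),interpolation=2)
save('c36',np.hstack([a,b]))
E
```

```text
t 25.075 p [0.442  0.2333 0.3067] rot [-3.0374 -0.0337 -1.2051] grasp [0.4599 0.2342 0.1437] f [ 0.84 -0.69 -1.44] tq [-0.007  0.098  0.052] w 0.0178
err now world mm [-0.19914896 -0.05367993  0.        ] tool [-0.02  0.2  -0.02]
err now world mm [  0.12227962  -0.25010851 -10.        ] tool [-0.06  1.02  9.95]
```

View pics/c35.png

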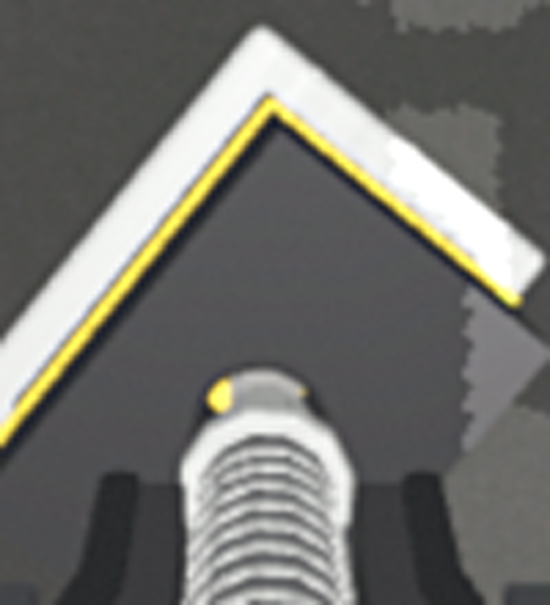

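View pics/c36.png

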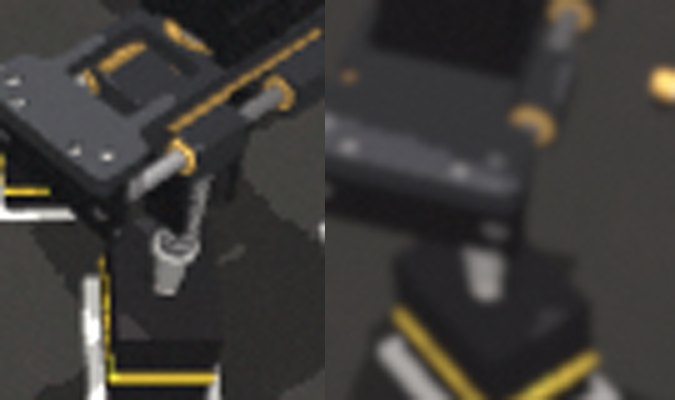

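Emit:
servo_tool(
  offset=[
    [-0.8, 0.3, 0],
    [0, 0.4, 4],
    [0, 0.4, 4],
    [0, 0, 0],
  ],
  turn=[0, 0, 0, 0],
  fingers=[0, 0, 0, 0],
)

```text
time: 25.72
eef_pos: [0.4418, 0.2338, 0.2989]
eef_rot: [-3.036, -0.034, -1.205]
ft_force: [-1.6, 0.0, -2.0]
grip_width: 0.0179
```

```bash
python3 - <<'E'
from g import *
o,R=ob();want(o,R);want(o,R,.01)
wr(34);crop(load('wrist34'),'c37',205,140,305,250,5.5)
E
```

```text
t 25.725 p [0.4418 0.2338 0.2989] rot [-3.0356 -0.0338 -1.2051] grasp [0.46   0.2349 0.1359] f [-1.61  0.03 -2.04] tq [-0.015  0.095 -0.001] w 0.0179
err now world mm [-0.01682187 -0.83507201  0.        ] tool [ 0.77  0.32 -0.01]
err now world mm [  0.3046067   -1.03150058 -10.        ] tool [0.73 1.15 9.97]
```

View pics/c37.png

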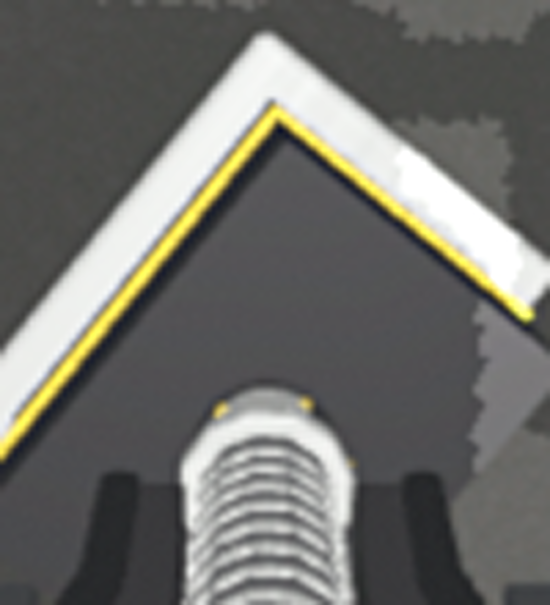

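Emit:
servo_tool(
  offset=[
    [0, 0.5, 4],
    [0, 0.5, 4],
    [0, 0, 0],
  ],
  turn=[0, 0, 0],
  fingers=[0, 0, 0],
)

```text
time: 26.15
eef_pos: [0.4418, 0.2335, 0.2904]
eef_rot: [-3.035, -0.034, -1.205]
ft_force: [0.5, 0.6, -2.4]
grip_width: 0.018
```

```bash
python3 - <<'E'
from g import *
o,R=ob();want(o,R)
wr(35);crop(load('wrist35'),'c38',205,140,305,250,5.5)
E
```

```text
t 26.15 p [0.4418 0.2335 0.2904] rot [-3.0355 -0.0339 -1.2051] grasp [0.46   0.2345 0.1274] f [ 0.51  0.57 -2.4 ] tq [-0.01   0.161 -0.077] w 0.018
err now world mm [ 0.21050558 -0.68021906  0.        ] tool [0.71 0.05 0.02]
```

View pics/c38.png

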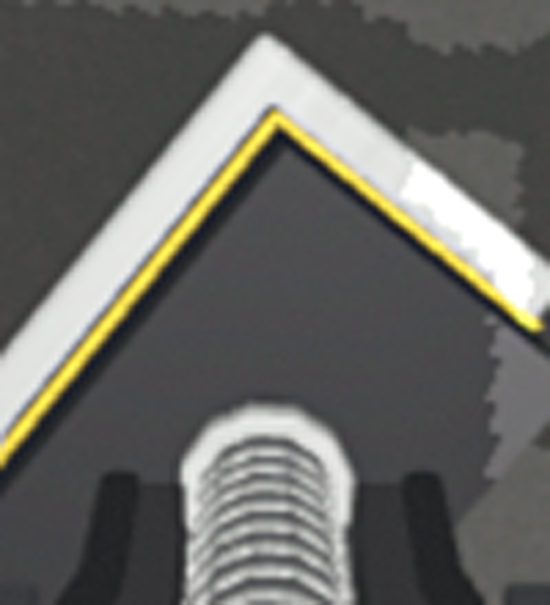

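Emit:
servo_tool(
  offset=[
    [0, 0.4, 3],
    [0, 0.4, 3],
    [0, 0, 0],
  ],
  turn=[0, 0, 0],
  fingers=[0, 0, 0],
)

```text
time: 26.58
eef_pos: [0.4419, 0.2333, 0.2842]
eef_rot: [-3.035, -0.034, -1.205]
ft_force: [0.7, -0.2, -1.4]
grip_width: 0.0178
```

Emit:
servo_tool(
  offset=[
    [0, 0.1, 1.2],
    [0, 0, 0],
  ],
  turn=[0, 0],
  fingers=[0, 0],
)

```text
time: 26.82
eef_pos: [0.442, 0.2333, 0.2829]
eef_rot: [-3.035, -0.034, -1.205]
ft_force: [0.3, 0.2, -1.5]
grip_width: 0.0176
```

```bash
python3 - <<'E'
from g import *
o,R=ob();want(o,R)
w=cam('side',36);d=cam('scene',36);ob()
a=cv2.resize(d['frame'][100:180,280:345],(325,400),interpolation=2);b=cv2.resize(w['frame'][210:290,200:270],(350,400),interpolation=2)
save('c39',np.hstack([a,b]))
E
```

```text
t 26.825 p [0.442  0.2333 0.2829] rot [-3.0348 -0.0339 -1.205 ] grasp [0.4603 0.2343 0.1199] f [ 0.28  0.22 -1.48] tq [ 0.045  0.145 -0.02 ] w 0.0176
err now world mm [ 0.23043939 -0.64113779  0.        ] tool [0.68 0.02 0.02]
t 26.925 p [0.442  0.2333 0.283 ] rot [-3.0346 -0.0339 -1.2051] grasp [0.4603 0.2344 0.12  ] f [ 0.44  0.42 -1.98] tq [0.02  0.104 0.021] w 0.0178
```

View pics/c39.png

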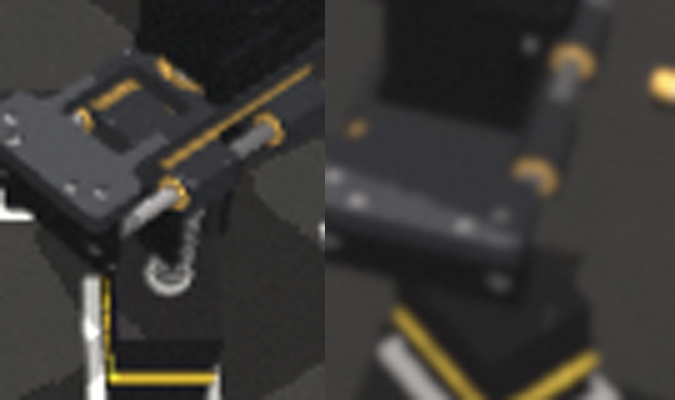

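Nearly seated; step down to contact.

Emit:
servo_tool(
  offset=[
    [0, 0.1, 0.8],
    [0, 0, 0],
  ],
  turn=[0, 0],
  fingers=[0, 0],
)

```text
time: 27.18
eef_pos: [0.4422, 0.2333, 0.2826]
eef_rot: [-3.033, -0.034, -1.205]
ft_force: [0.2, 0.3, -1.1]
grip_width: 0.0181
```

Emit:
servo_tool(
  offset=[
    [0, 0.1, 0.8],
    [0, 0, 0],
  ],
  turn=[0, 0],
  fingers=[0, 0],
)

```text
time: 27.42
eef_pos: [0.4425, 0.2334, 0.2825]
eef_rot: [-3.032, -0.034, -1.205]
ft_force: [-1.3, 0.1, 0.3]
grip_width: 0.0177
```

Emit:
servo_tool(
  offset=[
    [0, 0.1, 0.8],
    [0, 0, 0],
  ],
  turn=[0, 0],
  fingers=[0, 0],
)

```text
time: 27.68
eef_pos: [0.4427, 0.2334, 0.2825]
eef_rot: [-3.03, -0.034, -1.205]
ft_force: [-0.5, -0.4, 0.7]
grip_width: 0.0175
```

Emit:
servo_tool(
  offset=[
    [0, 0, 0],
    [0, 0, 0],
    [0, 0, 0],
    [0, 0, 0],
    [0, 0, 0],
    [0, 0, 0],
  ],
  turn=[0, 0, 0, 0, 0, 0],
  fingers=[0.5, 0.7, 1, 1, 1, 1],
)

```text
time: 28.42
eef_pos: [0.4429, 0.2334, 0.2817]
eef_rot: [-3.03, -0.034, -1.205]
ft_force: [-1.0, -0.1, -0.1]
grip_width: 0.0699
```

```bash
python3 - <<'E'
from g import *
o,R=ob();print(R.T@np.array([0,0,10.]))
wr(37)
E
```

```text
t 28.425 p [0.4429 0.2334 0.2817] rot [-3.03   -0.0345 -1.205 ] grasp [0.462  0.2347 0.1189] f [-1.03 -0.13 -0.13] tq [-0.038  0.042 -0.013] w 0.0699
[ 0.34476821 -1.11260077 -9.93193105]
```

View pics/wrist37.png

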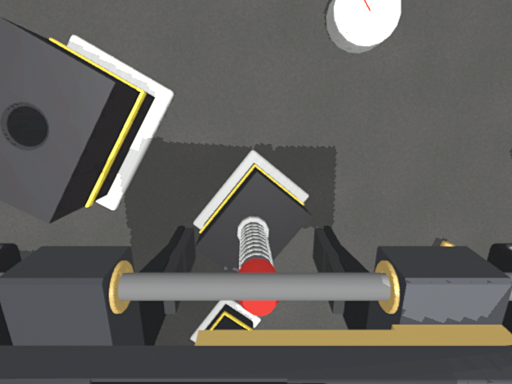

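Released; retreat straight up.

Emit:
servo_tool(
  offset=[
    [0.3, -1.1, -10],
    [0.5, -1.6, -15],
    [0.8, -2.5, -25],
    [0.8, -2.5, -25],
    [0.8, -2.5, -25],
    [0.5, -1.6, -15],
    [0, 0, 0],
    [0, 0, 0],
  ],
  turn=[0, 0, 0, 0, 0, 0, 0, 0],
  fingers=[1, 1, 1, 1, 1, 1, 1, 1],
)

```text
time: 29.48
eef_pos: [0.441, 0.2332, 0.4047]
eef_rot: [-3.027, -0.035, -1.205]
ft_force: [0.1, -1.0, 0.0]
grip_width: 0.0871
```

```bash
python3 - <<'E'
from g import *
o,R=ob();x=cam('wrist',38);d=cam('scene',38);w=cam('side',38)
a=cv2.resize(d['frame'][100:190,270:340],(280,360),interpolation=2);b=cv2.resize(w['frame'][220:310,200:270],(280,360),interpolation=2);c=cv2.resize(x['frame'][100:240,210:300],(231,360),interpolation=2)
save('c40',np.hstack([a,b,c]))
def red(d,box):
    h=cv2.cvtColor(d['frame'],cv2.COLOR_RGB2HSV); m=(((h[...,0]<8)|(h[...,0]>172))&(h[...,1]>150)&(h[...,2]>90)).astype(np.uint8)
    u0,v0,u1,v1=box; mm=np.zeros_like(m); mm[v0:v1,u0:u1]=m[v0:v1,u0:u1]
    y,x=np.nonzero(mm);  return len(x),x.mean(),y.mean(),y.min(),y.max()
print(red(w,(215,220,250,260)),red(load('side0'),(215,225,245,255)),red(d,(300,115,335,160)),red(load('scene0'),(300,115,335,160)))
E
```

```text
t 29.475 p [0.441  0.2332 0.4047] rot [-3.0271 -0.0346 -1.205 ] grasp [0.4605 0.2346 0.2419] f [ 0.07 -1.05  0.02] tq [0.012 0.043 0.031] w 0.0871
(124, np.float64(229.66129032258064), np.float64(238.08870967741936), np.int64(231), np.int64(245)) (134, np.float64(230.32089552238807), np.float64(237.83582089552237), np.int64(231), np.int64(245)) (92, np.float64(317.5), np.float64(135.52173913043478), np.int64(130), np.int64(141)) (92, np.float64(317.0978260869565), np.float64(135.09782608695653), np.int64(129), np.int64(141))
```

View pics/c40.png

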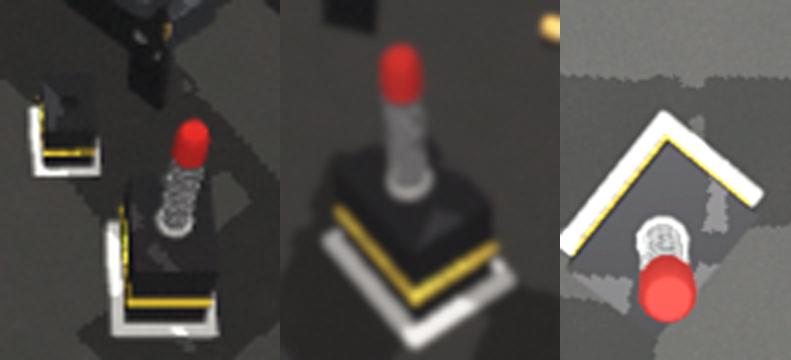

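```bash
python3 - <<'E'
from g import *
print(observe()['joint_vel'].round(3), observe()['time']); robot.hand_in()
E
```

```text
[ 0.001  0.005 -0.    -0.     0.     0.001] 29.625
the job is handed in; nothing more can be done
```

View pics/scene38.png

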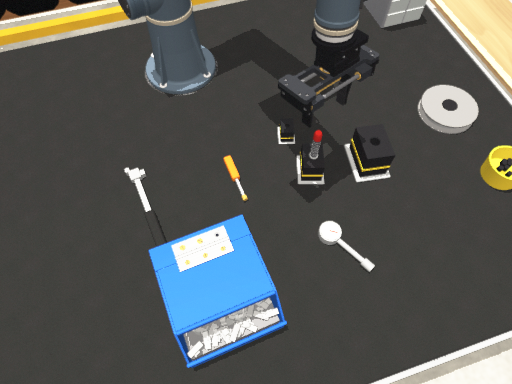

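I punched the empty hole in the hinge leaf, stood the punch back in the middle-sized block and handed the job in at 29.6 s, with the gripper clear of everything.

**Snap:** I inferred it from the readings; nothing showed it directly. The nose went in about 7.3 mm, short of the solid stop at 8 mm. The push on the ledge fell from about 14.5 N to 8.5 N while the tool was still going down, so it did not reach the expected 5 N. On the way back the collar met the block at the same height as when I first gripped it, so the punch had not slipped in the fingers.

**Push on the ledge:** it peaked at about 16 N in noisy single readings and was mostly 13 to 15 N, under the 17 N limit. Readings came only at the ends of moves, so a brief higher peak could have gone unseen.

**Upright:** the tool tilted as it pressed, up to about 6°, so I kept steering the punch back. The camera estimate of its lean was about 4° at one point early in the press and roughly 0.5 to 2° near the snap, good to about 1°.

**Last checks:** the punch's cap is within about 0.7 pixel of where it started in both fixed cameras, which means it is all the way down. The gauge, valve tool and remover look unmoved in the last picture.

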